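# Lock out and unload the rotary mould table

### The job

Unload the rotary mould table. First turn the clamp-air regulator knob down until its white pointer stands at the red set-mark and slide the clear lock hood fully over it; only then index the table, by its black pegs, a quarter turn at a time to bring each filled die to the opening in the guard, lift out every orange gear and set it flat, hub up, in a pocket of its own in the blue tray. Finish with the empty table back home, its green-collared die clicked in at the opening, the regulator still set and locked and the other parts on the bench left alone.

Things in the scene. Friction and masses are not known exactly. Their poses are not given: they have to be found in the camera images.
- machine: Fixed stainless base, 280 x 280 x 12 mm; origin under its centre, on the dial's axis; x points from the open front to the back (roughly away from the robot). A clear guard (roof underside 98, top 102 mm above the bench, side and back sheets) covers x from -22 mm (yellow edge) to 139 mm, y +-139 mm; only x below -22 mm is open from above. Blue plunger housing, 26 mm high, at its left front corner.
- dial (a joint): Angle (rad) of the round dial, radius 120 mm, top 42 mm above the bench; 0 at the start (home), grows anticlockwise seen from above, turns both ways. A spring ball holds it at every multiple of 1.571 (detents) and draws it home when left within 0.05 rad; up to 0.17 rad to either side the ball rides over lobes (up to 1.3 N m). Else 0.1 N m, stays where left. Turn only once the hood is shut.
- die0 (a point): Centre of the mouth of die 0 (the home die, with a green collar). Four dies on the dial, 90 degrees apart, 72 mm from its axis: dark steel cups, 70 mm outside, rim 62 mm above the bench, round cavity 57 mm across, 12 mm deep. At dial 0, die 0 is at the open front (machine -x), and die 1 at -y, die 2 at +x, die 3 at +y of the machine.
- peg0 (a point): Centre of the top of black index peg 0. Four pegs on the dial, upright cylinders 18 mm in diameter, 48 mm tall, tops 90 mm above the bench, 108 mm from its axis; peg k is 45 degrees anticlockwise of die k. In a detent two pegs stand in the open, 45 degrees either side of the front die; carrying one round the front to the other's place is a quarter turn. Grip from above.
- gear1: Orange moulded gear, may be absent: disc 53 mm in diameter, 14 mm thick, with a plain round hub on top, 26 mm in diameter, 24 mm tall (38 mm in all), about 45 g; origin at the centre of its underside, z up through the hub. Starts in die 0, underside 50 mm above the bench, 2 mm clear all round. Grip the hub from above, fingers closing along the machine's y, clear of the guard.
- gear2: Orange moulded gear, may be absent: disc 53 mm in diameter, 14 mm thick, with a plain round hub on top, 26 mm in diameter, 24 mm tall (38 mm in all), about 45 g; origin at the centre of its underside, z up through the hub. Starts in die 1, underside 50 mm above the bench, 2 mm clear all round. Grip the hub from above, fingers closing along the machine's y, clear of the guard.
- gear3: Orange moulded gear, may be absent: disc 53 mm in diameter, 14 mm thick, with a plain round hub on top, 26 mm in diameter, 24 mm tall (38 mm in all), about 45 g; origin at the centre of its underside, z up through the hub. Starts in die 2, underside 50 mm above the bench, 2 mm clear all round. Grip the hub from above, fingers closing along the machine's y, clear of the guard.
- gear4: Orange moulded gear, may be absent: disc 53 mm in diameter, 14 mm thick, with a plain round hub on top, 26 mm in diameter, 24 mm tall (38 mm in all), about 45 g; origin at the centre of its underside, z up through the hub. Starts in die 3, underside 50 mm above the bench, 2 mm clear all round. Grip the hub from above, fingers closing along the machine's y, clear of the guard.
- tray: Loose blue tray, 168 x 168 mm, 18 mm high, floor and walls 4 mm thick, cross dividers making four pockets 78 mm square; about 0.9 kg; origin under its centre; the pocket centres lie at x = +-41 mm, y = +-41 mm in its own frame, their floor 4 mm above its underside.
- regulator: Fixed green regulator block, 200 x 84 x 45 mm, gauge on its -x end; origin under its centre, x along the block. Knob axis at x = -50 mm, y = 0.
- knob (a joint): Knob angle (rad), 0 fully down to 4.6; grows (more pressure) clockwise seen from above, so down is anticlockwise. Stays where it is left, about 0.06 N m.
- knob_grip (a point): Point on the knob's axis 34 mm above the block's top, at the top of the grip bar; the bar is 46 mm long, 12 mm thick and 28 mm tall, on a 48 mm skirt. The point's x axis runs along the bar towards the pointer.
- pointer (a point): Tip of the knob's white pointer, 34 mm from the axis along the bar, 1 mm above the block's top; turns with the knob.
- set_mark (a point): Inner end of the red set-mark on the scale, 34 mm from the knob's axis, 1 mm above the block's top. The knob is set when the pointer tip is at this point. At the start it lies 0.5 to 1.9 rad anticlockwise of the pointer.
- lock (a joint): Travel (m) of the clear lock hood along the block towards the knob (block's -x): 0 open to 0.095 fully over the knob; starts within 0.006. About 1.5 N plus damping; stays where left. Hood 66 mm long, 76 mm wide, 46 mm tall above the block; passes over the knob freely; open, its near end is 62 mm from the knob's axis.
- lock_grip (a point): Centre of the top of the red grip rib on the hood, 117 mm above the bench: rib 12 mm thick along the slide, 46 mm across and 26 mm tall.
- helical_gear: Bystander: steel helical gear, 62 mm diameter, 26 mm tall.
- pinion_housing: Bystander: grey cast iron pinion housing, 90 x 75 mm flange, 70 mm tall.
- hex_bolt: Bystander: yellow zinc-plated hex bolt standing on its head, 50 mm tall.
- bearing: Bystander: blue-shielded ball bearing, 42 mm diameter, 12 mm tall.
- grease_jar: Bystander: yellow grease jar, 64 mm diameter, 70 mm tall.
- plug_gauge: Bystander: plug gauge lying on the bench, about 125 mm long, 20 mm tall.
- screwdriver: Bystander: screwdriver lying on the bench.
Not all that is in view belongs to the job. What is shaped like the gear1 but pink or yellow is not meant.

How it is judged:
On the way, in this order (a step that is already met when the one before it is completed fails the run):
1. the regulator knob is turned down to the set-mark (pointer tip within 4 mm of it) with the hood still open (horizontal distance between pointer and set_mark below 0.004 m and value of joint lock below 0.03 m), for 0.2 s.
2. the lock hood is slid fully over the knob (at least 88 of 95 mm), the knob still at the mark (horizontal distance between pointer and set_mark below 0.004 m and value of joint lock above 0.088 m), for 0.2 s.
3. every orange gear lies flat and hub up in a pocket of the tray (x of gear1 in the frame of tray between -0.075 and 0.075 m and y of gear1 in the frame of tray between -0.075 and 0.075 m and z of each of gear1, gear2, gear3, gear4 in the frame of tray below 0.009 m and angle between each of gear1, gear2, gear3, gear4's own z axis and vertical below 0.12 rad and linear speed of each of gear1, gear2, gear3, gear4 below 0.03 m/s and x of gear2 in the frame of tray between -0.075 and 0.075 m and y of gear2 in the frame of tray between -0.075 and 0.075 m and x of gear3 in the frame of tray between -0.075 and 0.075 m and y of gear3 in the frame of tray between -0.075 and 0.075 m and x of gear4 in the frame of tray between -0.075 and 0.075 m and y of gear4 in the frame of tray between -0.075 and 0.075 m), for 0.2 s.
At the end, for the whole second after the job is handed in: Pointer within 4 mm of the set-mark; hood at least 88 of 95 mm over the knob; every gear flat on the tray floor (under 9 mm above the tray underside, tilt under 0.12 rad, hub up, at rest); dial at rest at home (die 0 in front, within 5 mm); bystanders within 30 mm (all of step 2 and all of step 3 and x of die0 in the frame of machine below -0.06 m and y of die0 in the frame of machine between -0.005 and 0.005 m and velocity of joint dial between -0.05 and 0.05 rad/s); the robot touches nothing.
It fails at once if the table is turned or a gear is taken out before the lock hood has been shut over the knob (value of joint lock below 0.08 m and (value of joint dial above 0.35 rad or value of joint dial below -0.35 rad or distance of any of gear1, gear2, gear3, gear4 from where it was at the start of the episode above 0.06 m)).
It fails at once if a bystander part is shifted by more than 30 mm (distance of any of helical_gear, pinion_housing, hex_bolt, bearing, grease_jar, plug_gauge, screwdriver from where it was at the start of the episode above 0.03 m).
Of gear1, gear2, gear3, gear4 only 3 to 4 are there at a start; the rules pass over those that are not, and their reading is None.
At some moment in a run one of tray may be knocked a few centimetres aside while the robot is not near it.
Once in a run the grip may slacken for a moment while it holds something.
It also fails if it takes over 210 s, if anything falls off the work surface, if the arm or the gripper's body presses on something with over 40 N, if the wrist force passes 120 N, or if a joint passes its speed limit or range.

### The arm

A 6-joint arm with a two-finger parallel gripper is mounted at the origin on the work surface. World frame = base frame: x ahead of the robot, y to its left, z up, the work surface at z = 0. Lengths are in m, angles in rad, forces in N, time in s.
With the tool pointing down it reaches from about 0.425 to 1.125 m from the base axis. Payload 14.9 kg.
Tool frame: the origin (TCP) lies at the centre of the arm's flange, where the gripper is bolted on; the fingertips stand 191 mm ahead of it and the grasp point (between the pads) lies 172 mm ahead of it; z points along the fingers, x is the direction in which the jaws open and shut, and the axes are right-handed (so a half turn about z gives the same grasp; the last joint's range is limited). The gripper opens to 91 mm and grips with 3 to 60 N. Pads are 32 mm wide; open, the fingers measure 118 mm over their backs; the gripper's body (76 mm by 178 mm) begins 60 mm behind the grasp point.
Start: joints at [1.075, 0.379, 1.734, -0, 1.028, -0.033], TCP at [0.313, 0.626, 0.405] pointing down, gripper open.
Joint ranges: [-2.77, 2.77], [-0.74, 2.19], [0, 2.66], [-1.06, 4.2], [0.31, 2.87], [-3.08, 3.08]. Speed limits (rad/s): [1.89, 1.89, 2.39, 3.14, 3.14, 3.14].

### API

Orientations are given as a unit quaternion [w, x, y, z].
In Python, from cell import robot gives the robot as it stands.
- The arm moves only by the tool carry_out, never from a script. Its argument "series" is text: rows parted by semicolons, each of 5 numbers parted by spaces: the shift along the world's x, y, z in mm, then the turn about the world's z in degrees, then the finger opening in mm, from 0 to 91.2. A call has 1 to 8 rows; each row is the pose to reach, as a shift and turn from the pose commanded when the call began; what a row does not reach only later rows make up. A row lasts 1/10 s, in which the tool goes at most 50 mm and 8.59 degrees, less where a joint would pass 70% of its speed; a pose out of reach is approached as far as the arm can. A call with a gripper value outside its range is refused whole. The fingers move at their own pace and stop on an object; "force" is the grip in N (left out, the last holds). Time passes only in rows, so rows that repeat a pose let the fingers close. It gives the time, the measured TCP pose, the force and the opening at its end, in the units of the state.
- robot.sense(): the state, without advancing time (a new reading comes with each control period).
- robot.read_camera(name): name is "side" or "top" or "wrist"; returns a dict with "image" (400x640x3 uint8, red, green, blue), "depth" (400x640 float32, m along the optical axis (not along the pixel's ray), 0 where there is no reading), "fx", "fy", "cx", "cy" (pixels), "dist" ([k1, k2, p1, p2, k3] as OpenCV has them; the pictures are not rectified), "origin" and "rotation" of the camera in the world; the wrist camera has in their place "tool_from_camera" (4x4, takes a point from camera to tool coordinates, whose origin is the TCP and whose axes are the tool frame's). Camera axes: x right, y up, looking along -z (the intrinsics and any distortion apply to the point x, -y, -z); pixel columns grow to the right and rows downward; lengths in m; the calibration is good to about 2 mm. A picture is of the moment at which its call begins: read the wrist's pose just before it.
- robot.hand_in(): hands the job in, once; it reports no verdict.
Trained networks look in a picture, given as the dict that the camera call returned (one of the last four; its "shot" number tells which), for a name from the list of things; names that differ only in an ending like _2 or _b are one class to them, and where a whole thing is asked for, a point or a joint stands for the part that bears it (a point fixed in the world has none). Each returns a list of dicts, best first, with "score" (0 to 1); they miss things now and then, are a little off and sometimes report something else, mostly with a low value. They report only what shows in the picture. A call takes as long as a camera call. They do not tell look-alikes from the thing itself.
- robot.recognise(picture, label): "rect" ([centre column, centre row, width, height] in pixels, round what is visible of it).
- robot.tip_of(picture, label): "position" ([column, row] in pixels: a listed point, or the origin of a listed thing).
The state is a dict: "t": time; "joint_pos": joint angles; "joint_velocities": joint speeds; "tau": joint torques, N m; "position": TCP position; "tool_rot": TCP orientation; "ft_force": force on the tool from outside, world axes, zero at the start; "wrist_torque": the same for the moment, N m; "gripper_width": opening from 0.0 (shut) to 1.0 (fully open).
Only numpy, scipy, OpenCV 4.12 (cv2) and the standard library are available. Lean on these libraries where they do the work, as an engineer would, in place of code of your own. Each camera call takes 0.05 s, during which the arm holds its last target.

## Working session

There is one attempt and no reset: what is moved stays moved. The work goes in short steps, Python scripts to look and compute and a tool call to move; the robot and the scene stay as the last step left them, time stands still between calls to the robot, and variables do not carry over. Pictures are saved under pics/ and viewed, and the job is handed in when it is done.

Besides the shell and the picture viewer there is one more tool, called after ">>>" as name(argument=value, ...) on one line, values as JSON. carry_out: Moves the arm, as the interface text tells. Its arguments: {"type":"object","properties":{"series":{"type":"string"},"force":{"type":"number"}},"required":["series"]}

```bash
ls; mkdir -p pics
python3 - <<'E'
from cell import robot
import cv2
s=robot.sense();print(s)
for n in ['top','side','wrist']:
    p=robot.read_camera(n);cv2.imwrite(f'pics/{n}0.png',p['image'][:,:,::-1])
    print(n,p['fx'],p['fy'],p['cx'],p['cy'],p['dist'],p.get('origin'),p.get('rotation'),p.get('tool_from_camera'),p['shot'])
E
```

```text
pics
{'t': 0.0, 'joint_pos': array([ 1.07470174e+00,  3.79403137e-01,  1.73474445e+00, -3.11321390e-05,
        1.02849838e+00, -3.32811903e-02]), 'joint_velocities': array([ 0.00077372,  0.00177967,  0.00028145, -0.00057529, -0.00034339,
       -0.00010028]), 'tau': array([ 7.32417466e-04, -7.63738489e+01, -4.34361792e+01,  6.50617504e-02,
        4.24110680e-02, -8.27917370e-05]), 'position': array([0.3124395 , 0.62620943, 0.40410993]), 'tool_rot': array([ 2.73571798e-04,  8.50427100e-01,  5.26092644e-01, -4.50225868e-04]), 'ft_force': array([ 0.37618758, -1.31499406, -0.11903918]), 'wrist_torque': array([-0.00258594, -0.01088879, -0.04430779]), 'gripper_width': 0.9970002674846201}
top 372.1929335246666 372.1929335246666 322.04109087213607 200.85630153796393 [-0.08075631  0.          0.          0.          0.        ] [ 0.368691   -0.00957774  1.31695071] [ 0.71331528  0.05342143 -0.06777373 -0.69551002] None 1
side 483.8508092500057 483.8508092500057 315.92904717916 193.5054415972666 [-0.00408621  0.          0.          0.          0.        ] [ 0.17549628 -0.98131212  1.29358373] [ 0.92052112  0.33839247 -0.06487812 -0.18417991] None 2
wrist 349.7056031714505 349.7056031714505 316.04123864094186 195.96762698183267 [-0.04275895  0.          0.          0.          0.        ] None None [[ 9.99999664e-01  3.14641281e-04  7.56934735e-04  4.05556616e-04]
 [ 4.97953529e-04 -9.66668126e-01 -2.56032198e-01 -7.11514353e-02]
 [ 6.51146383e-04  2.56032489e-01 -9.66667958e-01  1.99578330e-02]
 [ 0.00000000e+00  0.00000000e+00  0.00000000e+00  1.00000000e+00]] 3
```

View pics/top0.png

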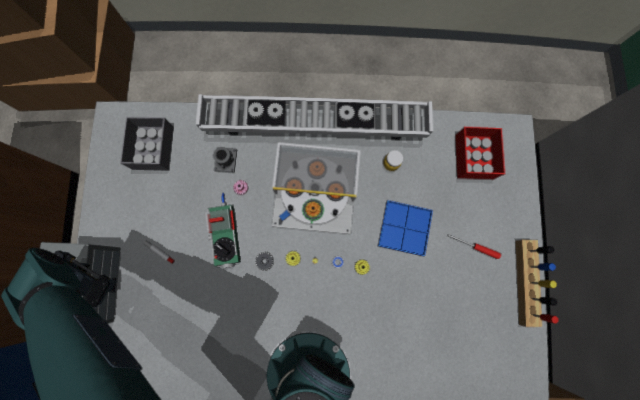

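View pics/side0.png

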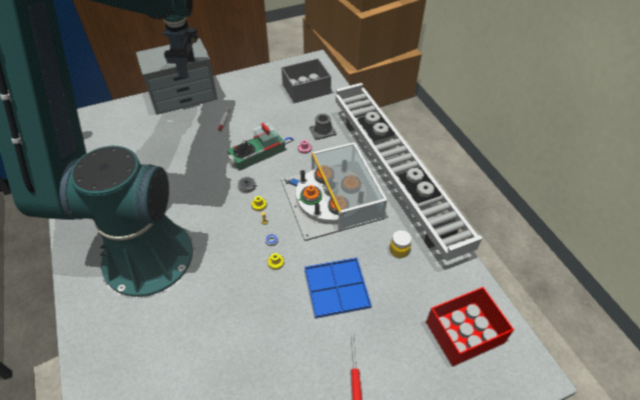

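View pics/wrist0.png

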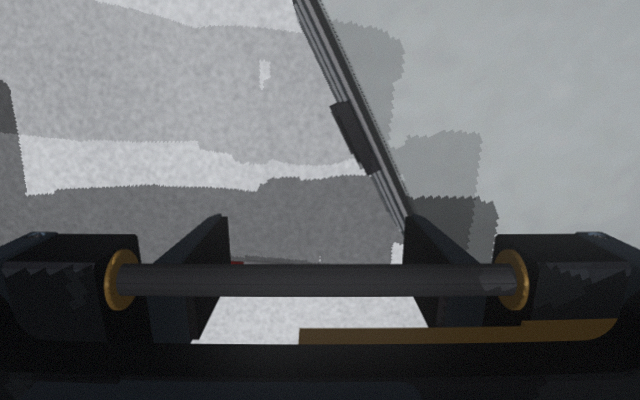

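```bash
cat > h.py <<'E'
import numpy as np,cv2
from scipy.spatial.transform import Rotation as R
from cell import robot
def q2m(q): return R.from_quat([q[1],q[2],q[3],q[0]]).as_matrix()
def shot(name):
    s=robot.sense(); p=robot.read_camera(name)
    if name=='wrist':
        T=np.eye(4);T[:3,:3]=q2m(s['tool_rot']);T[:3,3]=s['position']
        M=T@np.array(p['tool_from_camera']);p['R'],p['o']=M[:3,:3],M[:3,3]
    else: p['R'],p['o']=q2m(p['rotation']),np.array(p['origin'])
    p['K']=np.array([[p['fx'],0,p['cx']],[0,p['fy'],p['cy']],[0,0,1]]);p['s']=s
    return p
def ray(p,uv):
    n=cv2.undistortPoints(np.array([[uv]],float),p['K'],np.array(p['dist']))[0,0]
    return p['R']@np.array([n[0],-n[1],-1.])
def atz(p,uv,z):
    d=ray(p,uv);return p['o']+d*(z-p['o'][2])/d[2]
def atdepth(p,uv,d=None):
    if d is None: d=p['depth'][int(round(uv[1])),int(round(uv[0]))]
    return p['o']+ray(p,uv)*d
def proj(p,X):
    c=(np.atleast_2d(X)-p['o'])@p['R'];c=c*[1,-1,-1]
    return cv2.projectPoints(c.reshape(-1,1,3),np.zeros(3),np.zeros(3),p['K'],np.array(p['dist']))[0][:,0]
def save(p,name,box=None,k=1):
    im=p['image'][:,:,::-1]
    if box: im=im[box[1]:box[3],box[0]:box[2]]
    if k!=1: im=cv2.resize(im,None,fx=k,fy=k,interpolation=cv2.INTER_CUBIC)
    cv2.imwrite('pics/'+name,im)
def tips(p,labels,n=3):
    out={}
    for l,z in labels:
        for r in robot.tip_of(p,l)[:n]:
            uv=r['position'];x=atz(p,uv,z)
            print(l,round(r['score'],2),np.round(uv,1),np.round(x*1000,1)); out.setdefault(l,[]).append((r['score'],x))
    return out
E
python3 - <<'E'
from h import *
L=[('machine',0),('die0',.062),('peg0',.09),('gear1',.05),('gear2',.05),('tray',0),('regulator',0),('knob_grip',.079),('pointer',.046),('set_mark',.046),('lock_grip',.117),('helical_gear',0),('hex_bolt',0),('bearing',0),('grease_jar',0),('pinion_housing',0)]
for n in ['top','side']:
    print(n);p=shot(n);tips(p,L,4)
    if n=='top': save(p,'top_m.png',(190,90,450,290),3)
E
```

```text
top
machine 0.95 [313.2 192.1] [628.5  -1.1   0. ]
die0 0.73 [222.4 248.5] [415.4 297.6  62. ]
die0 0.7 [314.  208.1] [560.7  -5.8  62. ]
die0 0.45 [334.3 213.8] [542.9 -75.4  62. ]
peg0 0.65 [335.5 211.6] [546.6 -77.8  90. ]
gear1 0.72 [291.5 258.3] [389.5  65.4  50. ]
gear1 0.69 [312.9 208.6] [560.7  -2.   50. ]
gear1 0.64 [243.4 186.4] [632.1 241.6  50. ]
gear1 0.55 [292.5 189.1] [627.2  70.7  50. ]
gear2 0.72 [291.5 258.3] [389.5  65.4  50. ]
gear2 0.69 [312.9 208.6] [560.7  -2.   50. ]
gear2 0.64 [243.4 186.4] [632.1 241.6  50. ]
gear2 0.55 [292.5 189.1] [627.2  70.7  50. ]
tray 0.57 [408.  229.2] [ 502.7 -343.9    0. ]
regulator 0.97 [225.1 235.8] [462.6 306.1   0. ]
regulator 0.22 [160.7 251.1] [401.5 532.4   0. ]
knob_grip 0.57 [222.3 247.4] [418.4 294.   79. ]
knob_grip 0.48 [405.7 230.6] [ 489.8 -315.9   79. ]
pointer 0.48 [214.3 244.1] [430.  330.2  46. ]
lock_grip 0.83 [213.9 214.3] [523.  319.2 117. ]
helical_gear 0.7 [265.9 263.6] [369.6 157.1   0. ]
hex_bolt 0.52 [314.6 256.9] [397.3 -12.3   0. ]
bearing 0.59 [337.4 264.1] [374.1 -92.7   0. ]
bearing 0.53 [221.4 250.3]
[... 849 characters left out ...]
0.5 [248.6 143. ] [438.5 322.9  46. ]
set_mark 0.22 [220.3 123.7] [369.8 468.1  46. ]
lock_grip 0.91 [264.4 128.2] [499.1 300.1 117. ]
helical_gear 0.64 [246.6 183.4] [379.3 174.6   0. ]
helical_gear 0.22 [267.4 242.4] [365.6 -95.7   0. ]
hex_bolt 0.55 [264.9 219.3] [388.1  -3.6   0. ]
bearing 0.62 [323.8 175.5] [648.6 102.9   0. ]
bearing 0.43 [268.4 240.6] [370.9 -90.3   0. ]
grease_jar 0.6 [396.5 252.5] [ 731.4 -290.9    0. ]
grease_jar 0.16 [249.3 144.1] [448.8 364.1   0. ]
pinion_housing 0.9 [321.  128.8] [736.6 337.2   0. ]
pinion_housing 0.62 [310.4 191.2] [575.7  52.3   0. ]
pinion_housing 0.24 [336.3 287.3] [ 504.3 -330.8    0. ]
pinion_housing 0.17 [315.5 205.9] [566.8 -16.    0. ]
```

View pics/top_m.png

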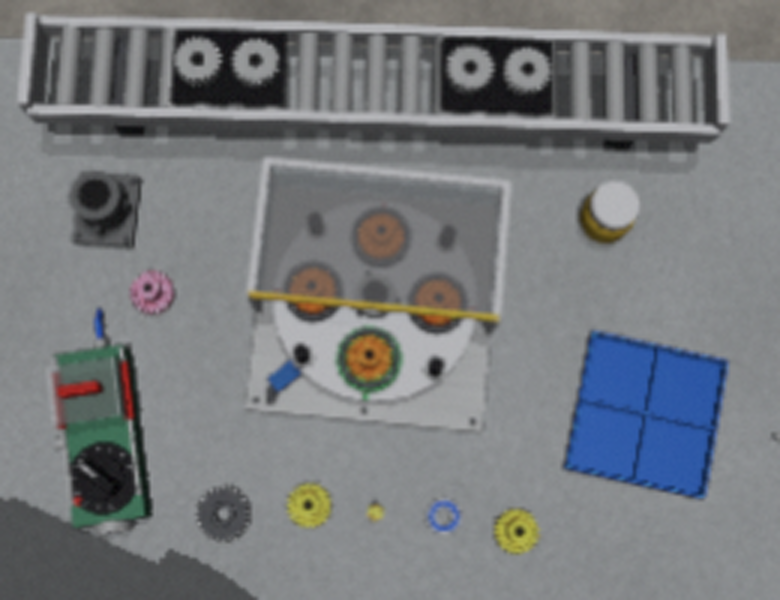

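>>> carry_out(series="16 -45 0 -8 91; 32 -90 0 -16 91; 48 -135 0 -24 91; 64 -180 0 -32 91; 80 -225 0 -40 91; 96 -270 0 -48 91; 108 -316 0 -56 91; 108 -316 0 -64 91")

```text
t: 2.65
position: [0.4213, 0.3065, 0.4047]
tool_rot: [0.0, 1.0, -0.009, -0.0]
ft_force: [-0.7, 0.8, 0.1]
gripper_width: 0.997
```

Run:
```python
from h import *
p=shot('wrist');s=p['s'];print(s['position'],R.from_matrix(p['R']).as_euler('xyz'),s['joint_pos'])
print(np.degrees(np.arctan2(*q2m(s['tool_rot'])[[1,0],0])))
save(p,'w1.png')
tips(p,[('knob_grip',.079),('pointer',.046),('set_mark',.046),('lock_grip',.117),('regulator',0)])
```

```text
[0.42125687 0.30652971 0.40474002] [-0.25974399 -0.00030822 -0.01872459] [ 5.84382696e-01  9.51466077e-02  2.09377931e+00 -6.13236908e-04
  9.53107740e-01  6.02965617e-01]
-1.0443691162871191
knob_grip 0.95 [307.9 197.4] [414.5 295.9  79. ]
knob_grip 0.19 [353.  170.6] [455.2 319.8  79. ]
pointer 0.92 [326.6 158.3] [432.8 326.2  46. ]
set_mark 0.44 [284.9 163.3] [391.9 322.   46. ]
lock_grip 0.79 [424.6 186.7] [508.  313.2 117. ]
regulator 0.81 [355.9 169.6] [466.6 305.8   0. ]
```

View pics/w1.png

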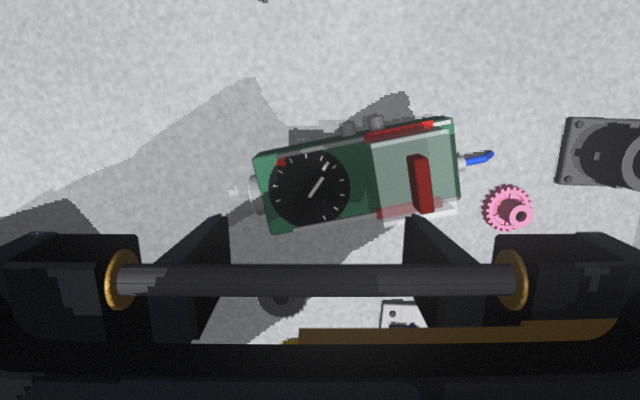

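Run:
```python
from h import *
p=shot('wrist')
save(p,'w1c.png',(240,130,370,240),6)
```

```text
(no output)
```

View pics/w1c.png

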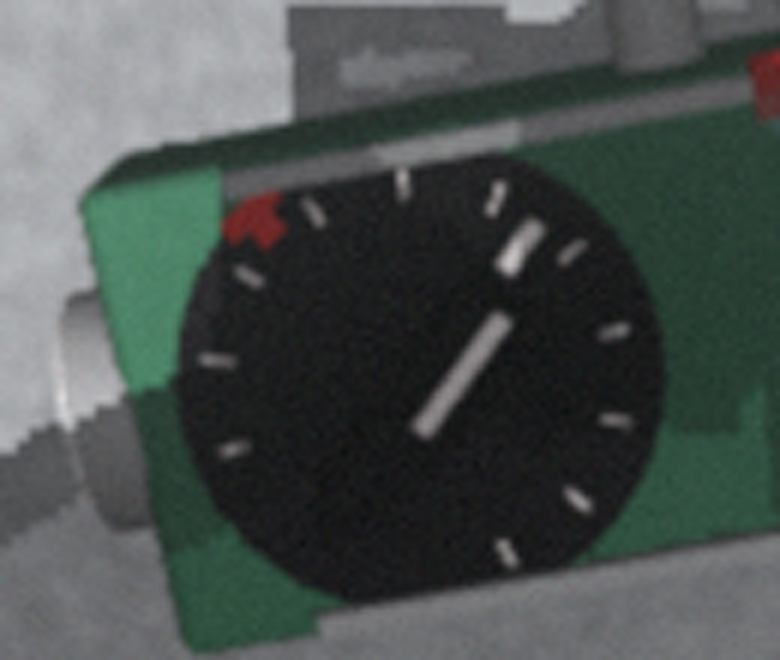

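Run:
```python
from h import *
p=shot('wrist')
f=lambda x,y:(240+(x+.5)/6-.5,130+(y+.5)/6-.5)
c=atz(p,f(421,378),.046)
for n,uv in [('tip',(537,222)),('mark in',(268,243)),('mark mid',(255,220)),('tickring',(403,185)),('tick2',(617,420)),('tick3',(505,553)),('tick4',(217,360)),('bar end',(508,318)),('bar start',(420,433))]:
    z=.079 if 'bar' in n else .046
    x=atz(p,f(*uv),z);d=x-c;print(n,x*1000,np.hypot(*d[:2])*1000,np.degrees(np.arctan2(d[1],d[0])))
print(c)
a=np.array([atz(p,f(*q),.046)[:2] for q in [(403,185),(495,200),(315,213),(572,252),(249,276),(617,330),(217,360),(617,420),(233,449),(578,500),(507,553)]])
A=np.c_[2*a,np.ones(len(a))];s=np.linalg.lstsq(A,(a**2).sum(1),rcond=None)[0];print('tick circle',s[:2],np.sqrt(s[2]+s[0]**2+s[1]**2))
```

```text
tip [434.00874544 322.93999874  46.        ] 32.495495205248965 53.72445498052895
mark in [389.94130604 319.71845941  46.        ] 33.837130048017585 137.23376687473143
mark mid [387.92365703 323.5473139   46.        ] 37.945539312907854 135.05759601110466
tickring [412.18561399 329.16129081  46.        ] 32.52235793878737 94.57930665573565
tick2 [447.53673646 289.29368849  46.        ] 33.59092987880515 -12.812319455985854
tick3 [428.77427036 265.89518818  46.        ] 33.87257306122942 -65.60149223329553
tick4 [380.88816235 300.0301072   46.        ] 34.05304745049859 174.4602492702053
bar end [428.510242   314.30856863  79.        ] 22.293901978641017 51.99157974204038
bar start [415.19194108 296.55339588  79.        ] 0.4514121859175513 -24.801366739798386
[0.41478216 0.29674275 0.046     ]
tick circle [0.4145827  0.29578189] 0.03353732453687748
```

>>> carry_out(series="-3 -5 0 -8 45; -7 -10 0 -16 45; -7 -10 -40 -24 45; -7 -10 -80 -32 45; -7 -10 -110 -35.5 45; -7 -10 -140 -35.5 45; -7 -10 -157 -35.5 45; -7 -10 -157 -35.5 45", force=20)

```text
t: 3.85
position: [0.4127, 0.3004, 0.2456]
tool_rot: [0.002, 0.951, -0.308, -0.001]
ft_force: [-0.1, -0.3, 0.0]
gripper_width: 0.491
```

Run:
```python
from h import *
p=shot('wrist');save(p,'w2.png')
```

```text
(no output)
```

View pics/w2.png

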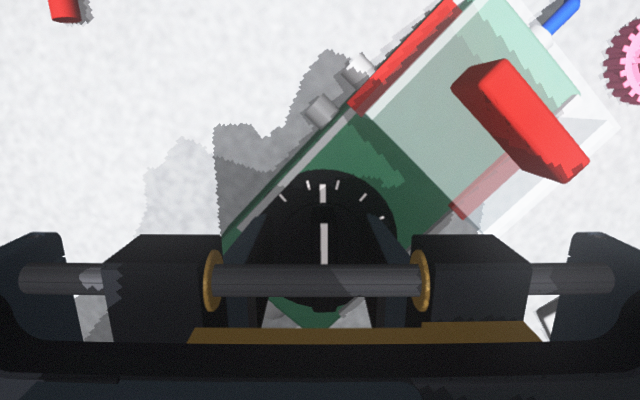

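>>> carry_out(series="0 0 0 0 45; 0 0 0 0 5; 0 0 0 0 5; 0 0 0 0 5; 0 0 0 0 5; 0 0 0 0 5", force=15)

```text
t: 4.5
position: [0.4145, 0.2998, 0.2482]
tool_rot: [0.0, 0.951, -0.308, 0.002]
ft_force: [19.8, -24.0, -1.5]
gripper_width: 0.144
```

Run:
```python
from h import *
s=robot.sense();print(s['position'],s['gripper_width']*91.2,s['ft_force'],s['wrist_torque'],np.degrees(np.arctan2(*q2m(s['tool_rot'])[[1,0],0])))
```

```text
[0.4145479  0.29981044 0.24818317] 13.089100207579527 [ 19.82783752 -24.00763864  -1.4981977 ] [-4.46718783 -3.591853    0.01309338] -35.899259526755685
```

>>> carry_out(series="1 -2 0 0 5; 1 -2 0 0 5; 1 -2 0 0 5")

```text
t: 4.8
position: [0.4153, 0.2986, 0.2482]
tool_rot: [-0.001, 0.951, -0.309, 0.001]
ft_force: [5.4, 1.1, -2.0]
gripper_width: 0.127
```

>>> carry_out(series="-0.5 -1 0 0 5; -1 -1.5 0 0 5; -1 -1.5 0 8 5; -1 -1.5 0 16 5; -1 -1.5 0 24 5; -1 -1.5 0 32 5; -1 -1.5 0 40 5; -1 -1.5 0 40 5")

```text
t: 5.6
position: [0.4136, 0.2981, 0.2483]
tool_rot: [-0.001, 0.999, 0.037, 0.001]
ft_force: [-7.8, 19.3, 0.1]
gripper_width: 0.134
```

Run:
```python
from h import *
p=shot('wrist');save(p,'w3.png')
s=p['s'];print(s['position'],s['gripper_width']*91.2,s['ft_force'],s['wrist_torque'],np.degrees(np.arctan2(*q2m(s['tool_rot'])[[1,0],0])))
```

```text
[0.41357979 0.29809013 0.24830376] 12.189314894347065 [-7.83196569 19.3335379   0.06008728] [3.43397383 1.55425466 0.02845175] 4.226733562000655
```

View pics/w3.png

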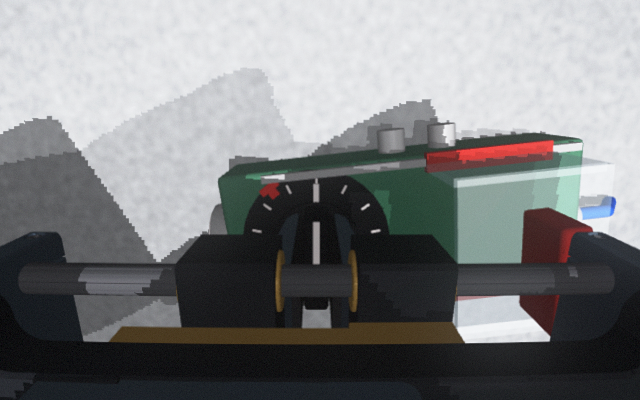

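>>> carry_out(series="-0.5 1.5 0 0 5; -0.5 1.5 0 8 5; -0.5 1.5 0 16 5; -0.5 1.5 0 24 5; -0.5 1.5 0 32 5; -0.5 1.5 0 36 5; -0.5 1.5 0 36 5")

```text
t: 6.35
position: [0.4125, 0.2984, 0.2482]
tool_rot: [-0.0, 0.939, 0.343, -0.001]
ft_force: [-11.2, 1.0, 16.8]
gripper_width: 0.132
```

Run:
```python
from h import *
p=shot('wrist');save(p,'w4.png',(200,120,440,300),3)
s=p['s'];print(s['position'],s['gripper_width']*91.2,s['ft_force'],s['wrist_torque'],np.degrees(np.arctan2(*q2m(s['tool_rot'])[[1,0],0])))
```

```text
[0.41249619 0.29840982 0.24817099] 12.026749943867747 [-11.22667863   1.02604053  16.84015512] [0.23894608 2.10556933 0.09376749] 40.118140437310245
```

View pics/w4.png

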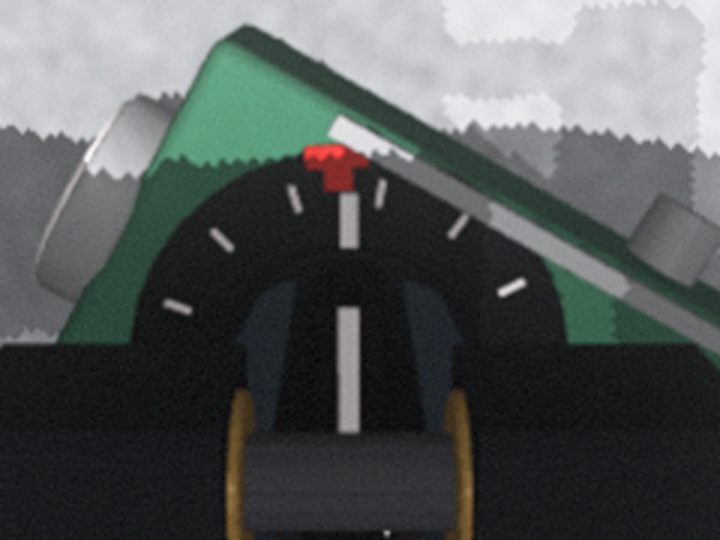

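>>> carry_out(series="-0.5 0 1 3 5; -0.5 0 1 3 5; -0.5 0 1 3 5")

```text
t: 6.7
position: [0.4122, 0.2983, 0.2484]
tool_rot: [-0.0, 0.931, 0.366, -0.001]
ft_force: [-2.6, 3.4, -7.3]
gripper_width: 0.13
```

Run:
```python
from h import *
p=shot('wrist');save(p,'w5.png',(200,120,440,300),3)
```

```text
(no output)
```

View pics/w5.png

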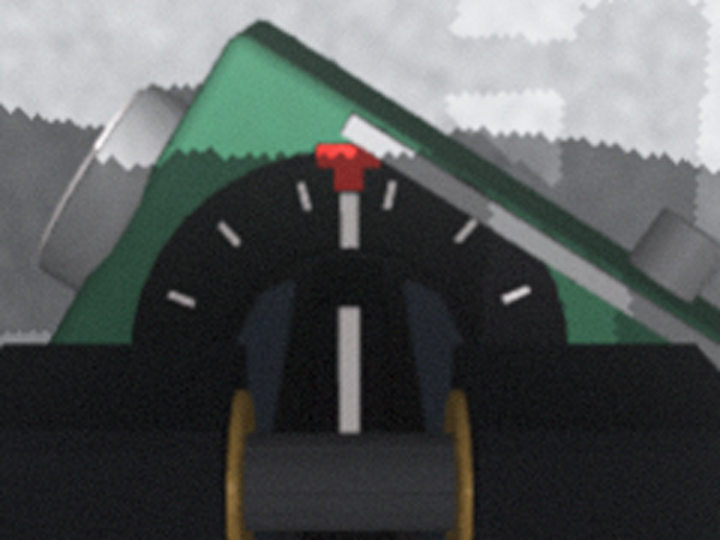

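>>> carry_out(series="0 0 0 0 45; 0 0 0 0 45; 0 0 0 0 45; 0 0 30 0 45; 0 0 75 -8 45; 20 0 110 -16 45; 50 5 120 -24 45; 80 10 120 -32 45")

```text
t: 7.55
position: [0.4939, 0.3087, 0.3717]
tool_rot: [-0.001, 0.996, 0.093, 0.002]
ft_force: [-0.1, -0.1, 0.4]
gripper_width: 0.497
```

>>> carry_out(series="0 0 0 -2 45; 0 0 0 -2 45")

```text
t: 7.75
position: [0.4931, 0.3083, 0.3688]
tool_rot: [0.0, 0.997, 0.078, 0.0]
ft_force: [1.0, -0.6, -0.0]
gripper_width: 0.493
```

Run:
```python
from h import *
p=shot('wrist');save(p,'w6.png')
s=p['s'];print(s['position'],np.degrees(np.arctan2(*q2m(s['tool_rot'])[[1,0],0])))
tips(p,[('knob_grip',.079),('pointer',.046),('set_mark',.046),('lock_grip',.117),('regulator',0)])
```

```text
[0.4930569  0.30826224 0.3687593 ] 8.9160695437098
knob_grip 0.78 [214.8 192. ] [413.5 299.4  79. ]
pointer 0.89 [200.1 157.1] [389.6 319.1  46. ]
set_mark 0.56 [205.2 154.8] [393.9 321.8  46. ]
regulator 0.85 [287.4 172.3] [464.6 308.    0. ]
```

View pics/w6.png

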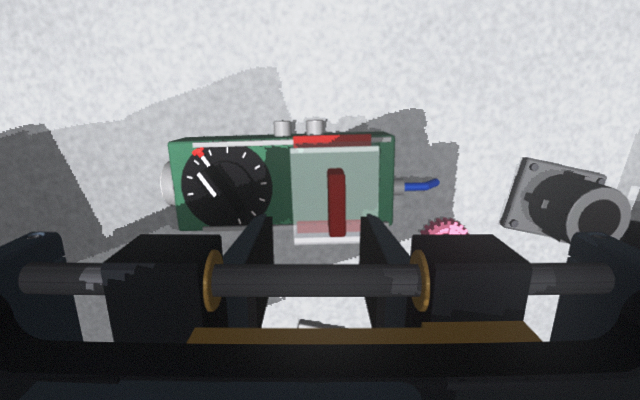

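Run:
```python
from h import *
p=shot('wrist');save(p,'w6c.png',(160,110,400,260),3)
for uv in [(337,203),(337,170),(337,236)]: print(atz(p,uv,.117))
```

```text
[0.5063503  0.31596115 0.117     ]
[0.50238861 0.33870999 0.117     ]
[0.51052978 0.29202761 0.117     ]
```

View pics/w6c.png

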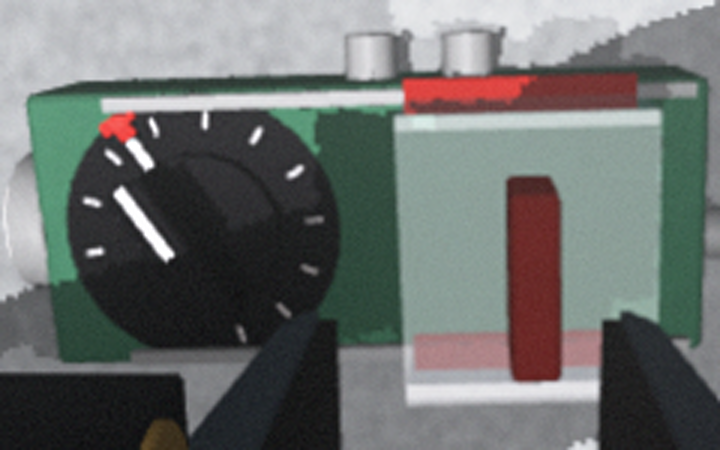

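>>> carry_out(series="13 6 0 1 45; 13 6 -40 1 45; 13 6 -75 1 45; 13 6 -82 1 45; 13 6 -82 1 45; 13 6 -82 1 5; 13 6 -82 1 5; 13 6 -82 1 5", force=15)

```text
t: 8.9
position: [0.5059, 0.3146, 0.2881]
tool_rot: [-0.0, 0.996, 0.087, 0.001]
ft_force: [0.3, 0.4, -0.6]
gripper_width: 0.256
```

>>> carry_out(series="0 0 0 0 5; 0 0 0 0 5")

```text
t: 9.1
position: [0.5057, 0.3145, 0.2874]
tool_rot: [-0.0, 0.996, 0.087, 0.0]
ft_force: [-2.4, -0.2, 5.7]
gripper_width: 0.134
```

>>> carry_out(series="-15 -2.6 0 0 5; -30 -5.2 0 0 5; -45 -7.8 0 0 5; -60 -10.4 0 0 5; -75 -13 0 0 5; -87 -15 0 0 5; -94 -16.2 0 0 5; -94 -16.2 0 0 5")

```text
t: 9.9
position: [0.4122, 0.298, 0.2876]
tool_rot: [-0.0, 0.996, 0.088, 0.003]
ft_force: [15.7, -8.6, 1.2]
gripper_width: 0.132
```

Run:
```python
from h import *
p=shot('wrist');save(p,'w7.png')
p=shot('top');save(p,'t7.png',(180,180,280,290),6)
s=p['s'];print(s['position'],s['ft_force'],s['gripper_width']*91.2)
```

```text
[0.41239666 0.29803146 0.28764062] [14.22497734 -9.3070621  -0.24636965] 12.21355305643614
```

View pics/w7.png

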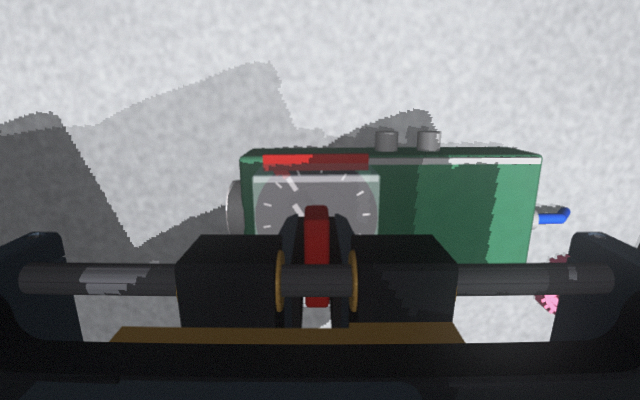

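>>> carry_out(series="0 0 0 0 40; 0 0 0 0 40; 0 0 0 0 40; 0 0 45 0 40; 0 0 95 8 50; 15 -40 130 16 60; 30 -85 130 24 70; 45 -130 130 32 70")

```text
t: 10.8
position: [0.454, 0.1761, 0.4182]
tool_rot: [0.0, 0.936, 0.352, 0.001]
ft_force: [0.7, 0.1, -0.2]
gripper_width: 0.75
```

>>> carry_out(series="10 -45 0 8 70; 20 -90 0 16 70; 30 -135 0 24 70; 40 -173 0 32 70; 45 -173 0 40 70; 45 -173 0 48 70; 45 -173 0 48 70")

```text
t: 11.5
position: [0.4987, 0.004, 0.4165]
tool_rot: [-0.0, 0.714, 0.701, -0.0]
ft_force: [-0.3, -0.2, 0.4]
gripper_width: 0.771
```

Run:
```python
from h import *
p=shot('wrist');save(p,'w8.png')
s=p['s'];print(s['position'],np.degrees(np.arctan2(*q2m(s['tool_rot'])[[1,0],0])))
tips(p,[('machine',0),('die0',.062),('peg0',.09),('gear1',.05)],5)
p=shot('top');save(p,'t8.png',(170,180,290,280),6)
tips(p,[('machine',0),('die0',.062),('peg0',.09),('gear1',.05),('lock_grip',.117)],5)
```

```text
[0.49873859 0.00398342 0.41645558] 88.93431736398706
gear1 0.97 [367.4  71.3] [398.6  54.1  50. ]
gear1 0.94 [313.2 232.3] [ 5.587e+02 -4.000e-01  5.000e+01]
gear1 0.62 [148.6  51.7] [ 376.  -151.3   50. ]
gear1 0.48 [374.3 292. ] [630.6  65.9  50. ]
machine 0.56 [317.  192.2] [628.5 -14.8   0. ]
die0 0.18 [389.3 164.8] [ 721.3 -265.5   62. ]
peg0 0.63 [337.1 216. ] [531.9 -83.4  90. ]
gear1 0.48 [243.1 190.8] [616.5 241.7  50. ]
gear1 0.45 [360.4 269.5] [ 357.6 -167.5   50. ]
gear1 0.37 [391.4 162.9] [ 731.9 -275.5   50. ]
lock_grip 0.94 [219.1 248.5] [413.  294.8 117. ]
```

View pics/w8.png

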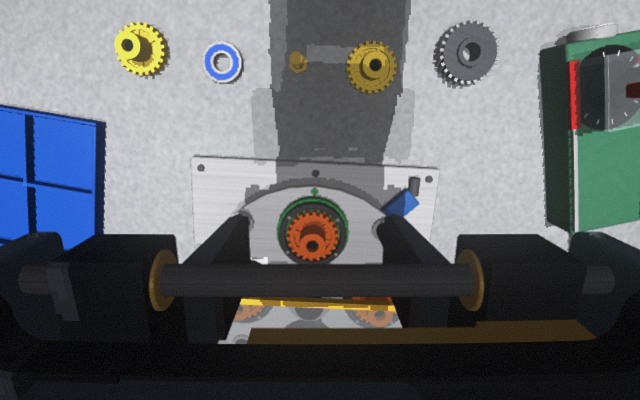

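View pics/t8.png

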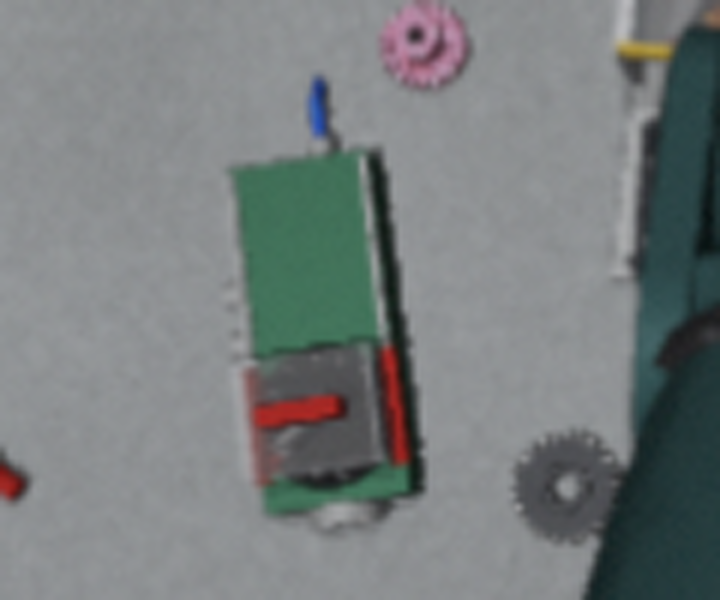

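Run:
```python
from h import *
p=shot('wrist');save(p,'w9.png',(180,140,450,300),3)
A,B=atz(p,(193,156),.012),atz(p,(439,168),.012)
print(A,B,np.linalg.norm(A-B),np.degrees(np.arctan2(B[1]-A[1],B[0]-A[0])),(A+B)/2)
print(atz(p,(315,172.5),.012))
hsv=cv2.cvtColor(p['image'],cv2.COLOR_RGB2HSV);d=p['depth']
m=((hsv[:,:,0]<14)&(hsv[:,:,1]>120)&(hsv[:,:,2]>60));m[:200]=0;m[262:]=0
ys,xs=np.nonzero(m);P=np.array([atdepth(p,(x,y)) for x,y in zip(xs,ys)])
z=P[:,2];print(np.histogram(z,bins=np.arange(.03,.11,.005)))
for lo,hi in [(.082,.094),(.058,.069)]:
    q=P[(z>lo)&(z<hi)];print(len(q),q.mean(0),(q.max(0)+q.min(0))/2,q.max(0)-q.min(0))
print(robot.recognise(p,'gear1'))
```

```text
[ 0.48072478 -0.132308    0.012     ] [0.50011376 0.14184069 0.012     ] 0.2748334652667223 85.95453256067248 [0.49041927 0.00476635 0.012     ]
[0.50241057 0.00284182 0.012     ]
(array([   0,    0,    0,    0,   20,  125, 1044,   89,   41,   45,   82,
        458,    1,    0,    0]), array([0.03 , 0.035, 0.04 , 0.045, 0.05 , 0.055, 0.06 , 0.065, 0.07 ,
       0.075, 0.08 , 0.085, 0.09 , 0.095, 0.1  , 0.105]))
504 [ 0.55685086 -0.00089564  0.0874752 ] [ 0.55771363 -0.00094046  0.0864389 ] [0.02595569 0.02494144 0.00854705]
1196 [ 0.55316197 -0.00130508  0.06302469] [ 0.55884921 -0.00160768  0.06349733] [0.05532355 0.05166796 0.01093474]
[{'rect': [143.9, 49.9, 58.2, 52.1], 'score': 0.97}, {'rect': [369.7, 67.7, 51.4, 54.0], 'score': 0.74}, {'rect': [314.6, 234.3, 50.8, 47.7], 'score': 0.59}, {'rect': [374.9, 296.9, 35.6, 9.5], 'score': 0.43}]
```

View pics/w9.png

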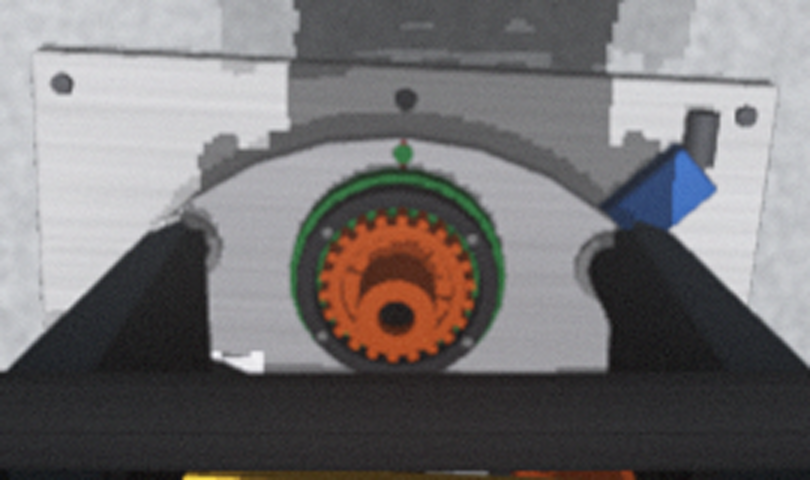

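>>> carry_out(series="40 -3 0 -3 50; 58.5 -5 0 -3 50; 58.5 -5 -50 -3 50; 58.5 -5 -95 -3 50; 58.5 -5 -130 -3 50; 58.5 -5 -150 -3 50; 58.5 -5 -159 -3 50; 58.5 -5 -159 -3 50")

```text
t: 12.95
position: [0.5572, -0.0007, 0.257]
tool_rot: [-0.001, 0.733, 0.681, -0.001]
ft_force: [-0.1, -0.9, 0.2]
gripper_width: 0.548
```

>>> carry_out(series="0 0 0 0 50; 0 0 0 0 15; 0 0 0 0 15; 0 0 0 0 15; 0 0 0 0 15", force=20)

```text
t: 13.45
position: [0.5575, -0.0007, 0.2582]
tool_rot: [0.0, 0.732, 0.681, 0.0]
ft_force: [-1.2, -0.1, 5.5]
gripper_width: 0.281
```

```bash
cat >> h.py <<'E'
def tray(p,zt=.018):
    hsv=cv2.cvtColor(p['image'],cv2.COLOR_RGB2HSV)
    m=((hsv[:,:,0]>100)&(hsv[:,:,0]<125)&(hsv[:,:,1]>120)&(hsv[:,:,2]>50)).astype(np.uint8)
    m=cv2.morphologyEx(m,cv2.MORPH_CLOSE,np.ones((7,7)))
    cs=cv2.findContours(m,0,2)[0];c=max(cs,key=cv2.contourArea)
    X=np.array([atz(p,q,zt)[:2] for q in c[:,0].astype(float)]).astype(np.float32)
    (cx,cy),wh,a=cv2.minAreaRect(X); a=(a+45)%90-45
    print('tray',np.round([cx*1000,cy*1000],1),np.round(np.array(wh)*1000,1),round(a,1))
    r=np.radians(a)
    for sx in(1,-1):
        for sy in (1,-1): print(sx,sy,np.round((np.array([cx,cy])+[[np.cos(r),-np.sin(r)],[np.sin(r),np.cos(r)]]@np.array([sx*.041,sy*.041]))*1000,1))
E
python3 - <<'E'
from h import *
s=robot.sense();print(s['position'],s['ft_force'],s['gripper_width']*91.2)
for n in ['top','side']:
    p=shot(n);tray(p)
save(p,'s9.png',(180,90,420,330),3)
E
```

```text
[ 0.55748187 -0.00069769  0.25819697] [-1.20201857 -0.06591644  5.49264339] 25.64170598608965
tray [ 506.1 -329.7] [167.6 165.6] -11.0
1 1 [ 554.1 -297.3]
1 -1 [ 538.5 -377.8]
-1 1 [ 473.7 -281.6]
-1 -1 [ 458.  -362.1]
tray [-254.3 1213. ] [ 364.1 1390.9] 0.5
1 1 [-213.7 1254.3]
1 -1 [-213.  1172.3]
-1 1 [-295.7 1253.6]
-1 -1 [-295.  1171.6]
```

View pics/s9.png

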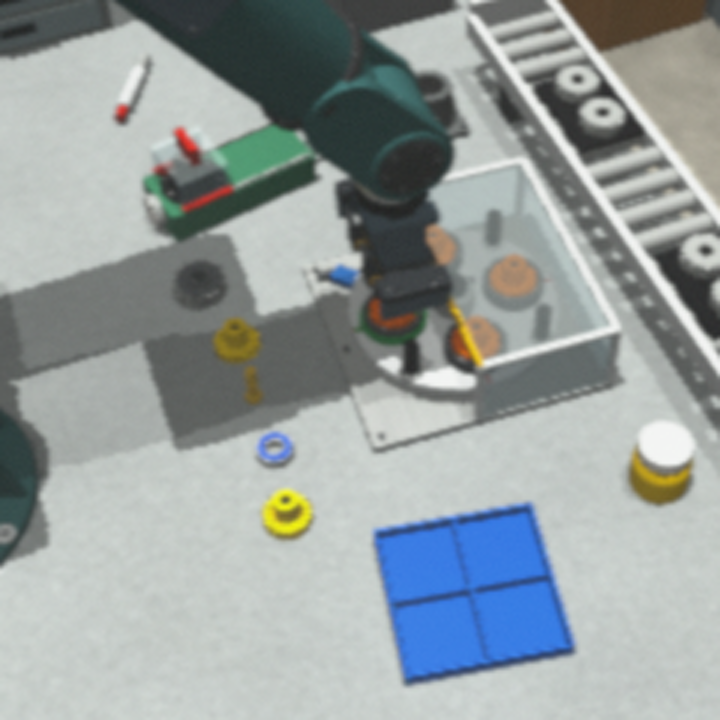

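>>> carry_out(series="0 0 12 0 15; 0 0 30 0 15; 0 0 60 0 15; 0 0 95 0 15; 0 0 105 0 15; -12 -40 105 0 15; -24 -85 105 0 15; -36 -130 105 0 15")

```text
t: 14.35
position: [0.5206, -0.1318, 0.363]
tool_rot: [0.0, 0.732, 0.681, 0.0]
ft_force: [0.2, -1.0, -0.7]
gripper_width: 0.279
```

Run:
```python
from h import *
s=robot.sense();print(s['position'],s['ft_force'],s['gripper_width']*91.2)
p=shot('wrist');save(p,'w10.png')
p=shot('top');tray(p)
```

```text
[ 0.52055316 -0.13176997  0.36298165] [ 0.16017514 -0.97019867 -0.74543857] 25.43122936701254
tray [ 503.  -345.6] [135.5 165.6] -11.1
1 1 [ 551.1 -313.2]
1 -1 [ 535.3 -393.7]
-1 1 [ 470.6 -297.4]
-1 -1 [ 454.9 -377.9]
```

View pics/w10.png

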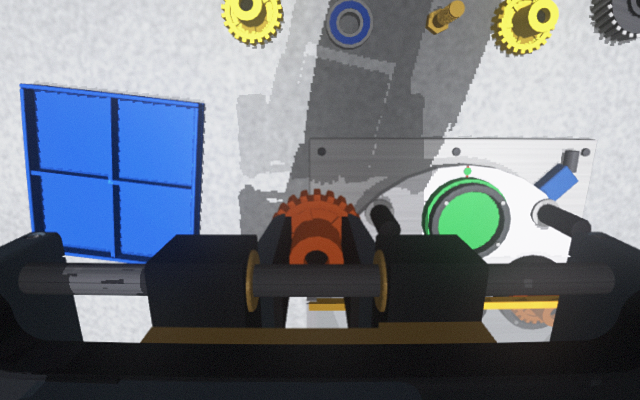

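Run:
```python
from h import *
p=shot('wrist');tray(p)
```

```text
tray [ 507.6 -329.1] [172.6 168.6] -11.2
1 1 [ 555.7 -296.8]
1 -1 [ 539.8 -377.2]
-1 1 [ 475.3 -280.9]
-1 -1 [ 459.4 -361.3]
```

>>> carry_out(series="-12 -45 0 0 15; -24 -90 0 0 15; -36 -135 0 0 15; -48 -180 0 0 15; -62 -230 -20 0 15; -62 -230 -60 0 15; -62 -230 -100 0 15; -62 -230 -125 0 15")

```text
t: 15.3
position: [0.459, -0.3598, 0.235]
tool_rot: [-0.001, 0.733, 0.681, -0.0]
ft_force: [0.4, 0.1, -0.1]
gripper_width: 0.279
```

>>> carry_out(series="0 0 -12 0 15; 0 0 -24 0 15; 0 0 -24 0 15; 0 0 -24 0 45; 0 0 -24 0 45; 0 0 -24 0 45")

```text
t: 15.9
position: [0.4596, -0.3609, 0.2147]
tool_rot: [0.001, 0.732, 0.681, 0.0]
ft_force: [0.1, -0.2, 0.1]
gripper_width: 0.487
```

Run:
```python
from h import *
s=robot.sense();print(s['position'],s['ft_force'],s['gripper_width']*91.2)
p=shot('wrist');save(p,'w11.png')
```

```text
[ 0.45963512 -0.3608929   0.21466689] [ 0.11579322 -0.24115421  0.13096849] 44.40761497963476
```

View pics/w11.png

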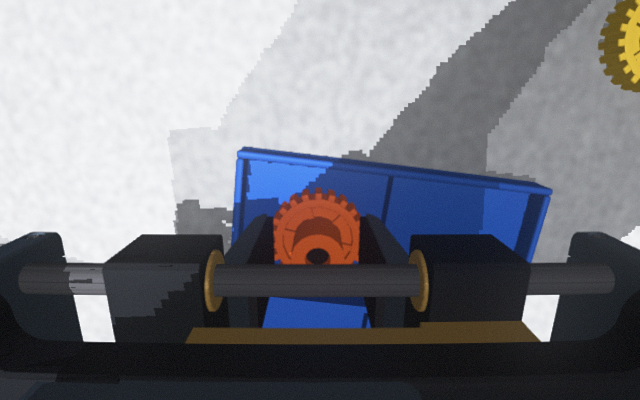

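>>> carry_out(series="0 0 40 0 45; 0 0 85 0 60; 0 0 130 0 70; 10 45 180 0 70; 22 90 195 0 70; 34 135 195 0 70; 46 180 195 0 70; 56 225 195 0 70")

```text
t: 16.75
position: [0.5147, -0.1371, 0.4097]
tool_rot: [0.001, 0.733, 0.681, 0.0]
ft_force: [1.4, 0.8, -0.6]
gripper_width: 0.764
```

>>> carry_out(series="10 45 0 0 70; 18 90 0 0 70; 22 135 0 0 70; 22 135 0 0 70; 22 135 0 0 70")

```text
t: 17.25
position: [0.5365, -0.0031, 0.409]
tool_rot: [0.0, 0.732, 0.682, 0.0]
ft_force: [0.7, -1.3, -1.0]
gripper_width: 0.766
```

Run:
```python
from h import *
p=shot('wrist');s=p['s'];print(s['position']);save(p,'w12.png',(160,80,480,300),2.4)
d=p['depth'];hsv=cv2.cvtColor(p['image'],cv2.COLOR_RGB2HSV)
v,u=np.mgrid[100:262,150:480];P=np.array([atdepth(p,(x,y)) for x,y in zip(u.ravel(),v.ravel())])
dark=hsv[v.ravel(),u.ravel(),2]<90
ok=(P[:,2]>.084)&(P[:,2]<.095)&(P[:,0]<.61)
for sgn in (1,-1):
    for nm,q in [('all',P[ok&(np.sign(P[:,1]+.003)==sgn)&(abs(P[:,1])>.05)])]:
        if len(q): print(sgn,nm,len(q),q.mean(0),(q.max(0)+q.min(0))/2,np.ptp(q,0))
tips(p,[('peg0',.09),('die0',.062)])
p=shot('top');tray(p)
save(p,'t12.png',(350,180,450,270),6)
```

```text
[ 0.53651301 -0.00313769  0.40897033]
1 all 321 [0.55785684 0.07427822 0.08938895] [0.55873643 0.07462973 0.08802971] [0.01780633 0.01744554 0.00798164]
-1 all 324 [ 0.5493656  -0.07876438  0.08947095] [ 0.56999203 -0.10303839  0.08817719] [0.06162015 0.07025271 0.00816506]
peg0 0.82 [227.8 205. ] [547.4 -83.2  90. ]
die0 0.57 [323.1 201.8] [558.4   1.9  62. ]
tray [ 506.1 -329.8] [167.7 165.6] -11.1
1 1 [ 554.2 -297.4]
1 -1 [ 538.4 -377.9]
-1 1 [ 473.7 -281.7]
-1 -1 [ 458.  -362.1]
```

View pics/w12.png

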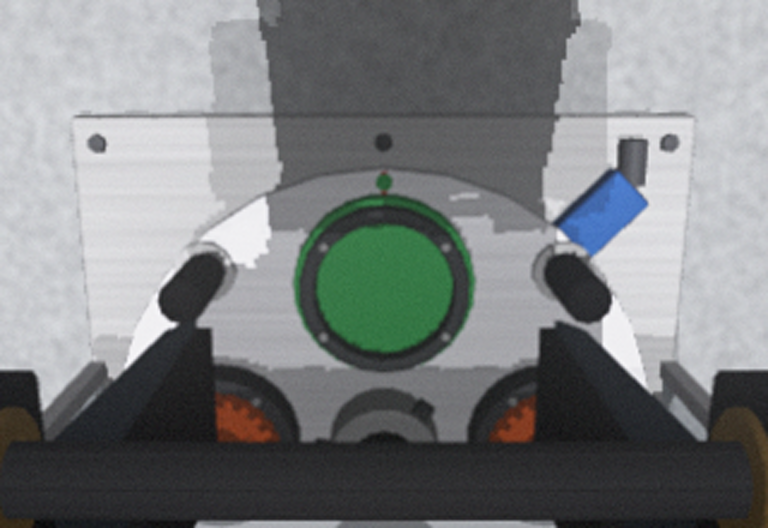

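View pics/t12.png

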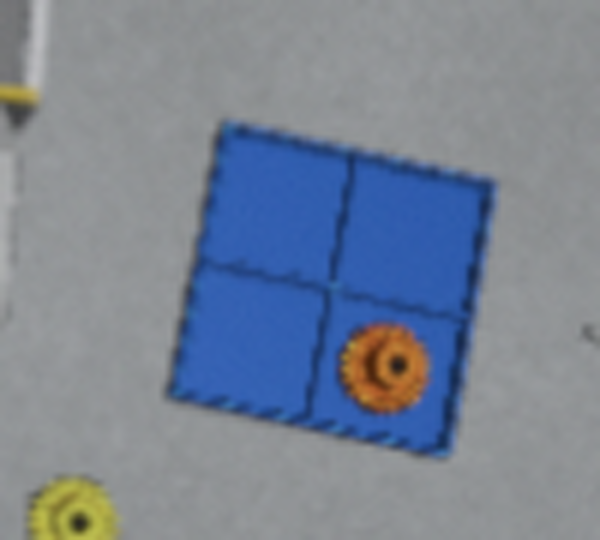

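Run:
```python
import numpy as np
C=np.array([629.9,-6.]);f=lambda a:C+108*np.array([np.cos(np.radians(a)),np.sin(np.radians(a))])
p0=f(131.4)
for i in range(1,13):print(i*7.5,np.round(f(131.4+7.5*i)-p0,1),end=';')
```

```text
7.5 [-10. -10.];15.0 [-18.5 -21.2];22.5 [-25.6 -33.5];30.0 [-30.9 -46.6];37.5 [-34.6 -60.2];45.0 [-36.4 -74.2];52.5 [-36.3 -88.4];60.0 [ -34.4 -102.4];67.5 [ -30.8 -116. ];75.0 [ -25.3 -129. ];82.5 [ -18.2 -141.2];90.0 [  -9.6 -152.4];
```

>>> carry_out(series="11 40 0 0 50; 22 78 0 0 50; 22 78 -40 0 50; 22 78 -80 0 50; 22 78 -115 0 50; 22 78 -135 0 50; 22 78 -148 0 50; 22 78 -148 0 50")

```text
t: 18.25
position: [0.5583, 0.0734, 0.2594]
tool_rot: [-0.001, 0.733, 0.68, -0.001]
ft_force: [0.2, 0.3, -0.1]
gripper_width: 0.548
```

>>> carry_out(series="0 0 0 0 50; 0 0 0 0 8; 0 0 0 0 8; 0 0 0 0 8; 0 0 0 0 8; 0 0 0 0 8", force=35)

```text
t: 18.85
position: [0.5585, 0.0747, 0.261]
tool_rot: [-0.001, 0.733, 0.681, 0.0]
ft_force: [-3.3, 9.7, 4.9]
gripper_width: 0.187
```

>>> carry_out(series="-10 -10 0 0 8; -18.5 -21.2 0 0 8; -25.6 -33.5 0 0 8; -30.9 -46.6 0 0 8; -34.6 -60.2 0 0 8; -36.4 -74.2 0 0 8; -36.4 -74.2 0 0 8")

```text
t: 19.55
position: [0.5219, -0.001, 0.261]
tool_rot: [-0.0, 0.733, 0.681, -0.0]
ft_force: [-4.3, 1.0, 8.1]
gripper_width: 0.184
```

>>> carry_out(series="0 -14.2 0 0 8; 2 -28.2 0 0 8; 5.6 -41.8 0 0 8; 11.1 -54.8 0 0 8; 18.2 -67 0 0 8; 26.8 -78.2 0 0 8; 26.8 -78.2 0 0 8; 26.8 -78.2 0 0 8")

```text
t: 20.35
position: [0.5492, -0.0783, 0.261]
tool_rot: [0.0, 0.733, 0.681, 0.0]
ft_force: [-2.1, 0.4, 5.3]
gripper_width: 0.19
```

```bash
cat >> h.py <<'E'
def state(p):
    s=p['s'];print(np.round(s['position']*1000,1),np.round(s['ft_force'],1),'w',round(s['gripper_width']*91.2,1))
E
python3 - <<'E'
from h import *
p=shot('wrist');state(p);save(p,'w13.png')
E
```

```text
[549.2 -78.3 261. ] [-2.1  0.4  5.3] w 17.3
```

View pics/w13.png

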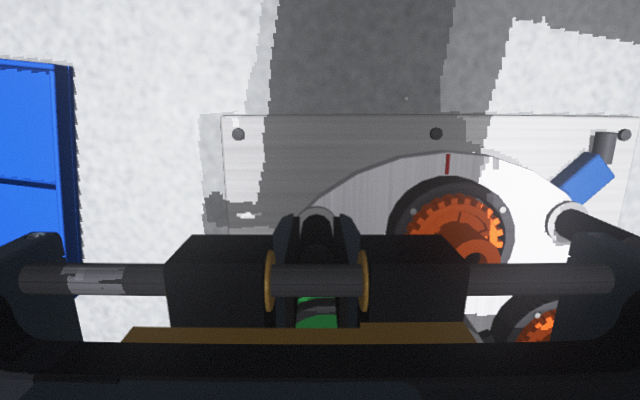

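>>> carry_out(series="0 0 0 0 50; 0 0 0 0 50; 0 0 0 0 50; 0 0 45 0 50; 0 0 90 0 60; -5 35 130 0 70; -13 75 148 0 70; -13 75 148 0 70")

```text
t: 21.2
position: [0.5357, -0.0004, 0.4118]
tool_rot: [0.001, 0.732, 0.682, 0.002]
ft_force: [0.3, -0.6, -0.7]
gripper_width: 0.767
```

```bash
cat >> h.py <<'E'
def mach(p):
    v,u=np.mgrid[90:262,150:480];u=u.ravel();v=v.ravel()
    P=np.array([atdepth(p,(x,y)) for x,y in zip(u,v)])
    hsv=cv2.cvtColor(p['image'],cv2.COLOR_RGB2HSV)[v,u]
    ok=(P[:,2]>.084)&(P[:,2]<.095)&(P[:,0]<.58)&(P[:,0]>.53)
    pk=[]
    for sg in (1,-1):
        q=P[ok&(sg*(P[:,1]+.003)>.055)&(sg*(P[:,1]+.003)<.1)&(hsv[:,2]<90)]
        q=q[(q[:,0]<.5555+sg*.02)] if len(q) else q
        if len(q): c=(q.max(0)+q.min(0))/2;pk.append(q.mean(0));print('peg',sg,len(q),np.round(q.mean(0)*1000,1),np.round(c*1000,1),np.round(np.ptp(q,0)*1000,1))
    if len(pk)==2:
        d=pk[0]-pk[1];print('yaw',np.degrees(np.arctan2(d[1],d[0]))-90,np.hypot(*d[:2]))
    org=(hsv[:,0]<14)&(hsv[:,1]>110)&(abs(P[:,1]+.002)<.02)&(P[:,2]>.084)&(P[:,2]<.094)
    q=P[org]
    if len(q): print('hub',len(q),np.round(q.mean(0)*1000,1),np.round((q.max(0)+q.min(0))*500,1),np.round(np.ptp(q,0)*1000,1))
E
python3 - <<'E'
from h import *
p=shot('wrist');state(p);save(p,'w14.png',(160,80,480,300),2.4);mach(p)
p=shot('top');tray(p)
E
```

```text
[ 5.357e+02 -4.000e-01  4.118e+02] [ 0.3 -0.6 -0.7] w 70.0
peg 1 307 [557.8  74.1  89.5] [558.4  74.4  88. ] [17.  17.3  7.9]
hub 509 [557.4  -0.8  87.8] [557.8  -1.1  87. ] [25.6 25.6  6.1]
tray [ 506.1 -329.6] [167.7 165.6] -10.9
1 1 [ 554.1 -297.1]
1 -1 [ 538.6 -377.6]
-1 1 [ 473.5 -281.6]
-1 -1 [ 458.1 -362.2]
```

View pics/w14.png

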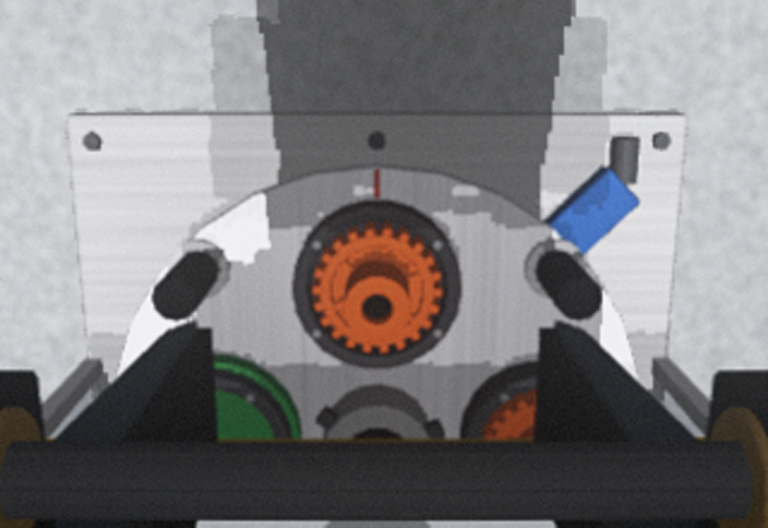

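>>> carry_out(series="21.5 2.3 0 0 50; 21.5 2.3 -45 0 50; 21.5 2.3 -90 0 50; 21.5 2.3 -125 0 50; 21.5 2.3 -145 0 50; 21.5 2.3 -151 0 50; 21.5 2.3 -151 0 50; 21.5 2.3 -151 0 15", force=20)

```text
t: 22.1
position: [0.5577, -0.0015, 0.2577]
tool_rot: [-0.0, 0.733, 0.681, -0.0]
ft_force: [-0.7, 0.3, 1.4]
gripper_width: 0.491
```

>>> carry_out(series="0 0 0 0 15; 0 0 0 0 15; 0 0 0 0 15; 0 0 0 0 15; 0 0 12 0 15; 0 0 35 0 15; 0 0 70 0 15; 0 0 105 0 15")

```text
t: 22.9
position: [0.5572, -0.0009, 0.3643]
tool_rot: [-0.0, 0.732, 0.681, -0.0]
ft_force: [0.2, -0.6, -0.1]
gripper_width: 0.279
```

>>> carry_out(series="-12 -40 0 0 15; -24 -85 0 0 15; -36 -130 0 0 15; -36 -130 0 0 15")

```text
t: 23.3
position: [0.5203, -0.1345, 0.3636]
tool_rot: [0.0, 0.734, 0.68, -0.0]
ft_force: [0.2, 0.1, -0.1]
gripper_width: 0.279
```

Run:
```python
from h import *
p=shot('wrist');state(p);save(p,'w15.png');tray(p)
```

```text
[ 520.3 -134.5  363.6] [ 0.2  0.1 -0.1] w 25.4
tray [ 507.6 -329.1] [172.4 168.5] -11.1
1 1 [ 555.7 -296.7]
1 -1 [ 539.9 -377.2]
-1 1 [ 475.2 -280.9]
-1 -1 [ 459.5 -361.4]
```

View pics/w15.png

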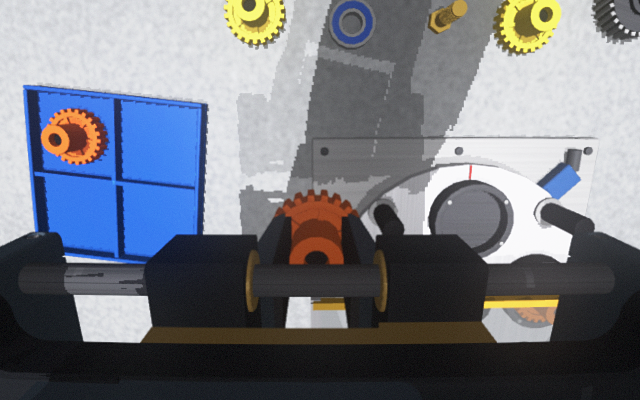

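>>> carry_out(series="-14 -45 0 0 15; -28 -90 0 0 15; -42 -135 0 0 15; -46 -150 -30 0 15; -46 -150 -75 0 15; -46 -150 -110 0 15; -46 -150 -130 0 15; -46 -150 -140 0 15")

```text
t: 24.15
position: [0.4756, -0.2799, 0.2211]
tool_rot: [-0.001, 0.732, 0.681, -0.0]
ft_force: [0.4, -0.0, -0.0]
gripper_width: 0.277
```

>>> carry_out(series="0 0 -9 0 15; 0 0 -9 0 15; 0 0 -9 0 45; 0 0 -9 0 45; 0 0 -9 0 45; 0 0 30 0 45; 0 0 75 0 60; 0 0 120 0 70")

```text
t: 24.95
position: [0.4753, -0.2808, 0.3444]
tool_rot: [-0.0, 0.732, 0.681, -0.0]
ft_force: [0.2, -0.7, -0.8]
gripper_width: 0.637
```

Run:
```python
from h import *
p=shot('wrist');state(p);save(p,'w16.png')
```

```text
[ 475.3 -280.8  344.4] [ 0.2 -0.7 -0.8] w 58.1
```

View pics/w16.png

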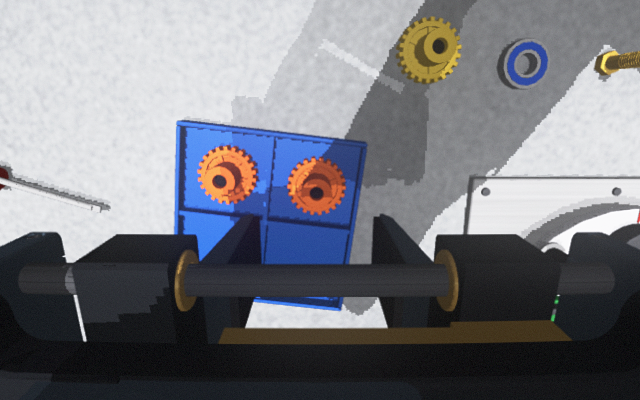

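>>> carry_out(series="10 45 40 0 70; 20 90 60 0 70; 31 135 60 0 70; 41 180 60 0 70; 52 225 60 0 70; 62 270 60 0 60; 73 315 60 0 50; 83 356 60 0 50")

```text
t: 25.8
position: [0.5585, 0.0772, 0.4033]
tool_rot: [0.0, 0.732, 0.681, 0.0]
ft_force: [0.5, -0.7, -0.6]
gripper_width: 0.561
```

Run:
```python
from h import *
p=shot('wrist');state(p)
```

```text
[558.5  77.2 403.3] [ 0.5 -0.7 -0.6] w 51.2
```

>>> carry_out(series="0 0 -40 0 50; 0 0 -80 0 50; 0 0 -115 0 50; 0 0 -135 0 50; 0 0 -142 0 50; 0 0 -142 0 50; 0 0 -142 0 8; 0 0 -142 0 8", force=35)

```text
t: 26.65
position: [0.559, 0.075, 0.2621]
tool_rot: [0.001, 0.732, 0.681, 0.001]
ft_force: [-0.8, 0.4, 0.2]
gripper_width: 0.404
```

>>> carry_out(series="0 0 0 0 8; 0 0 0 0 8; 0 0 0 0 8; 0 0 0 0 8")

```text
t: 27.05
position: [0.5586, 0.0752, 0.2612]
tool_rot: [0.0, 0.732, 0.681, 0.0]
ft_force: [-2.3, 3.3, 6.7]
gripper_width: 0.189
```

>>> carry_out(series="-10 -10 0 0 8; -18.5 -21.2 0 0 8; -25.6 -33.5 0 0 8; -30.9 -46.6 0 0 8; -34.6 -60.2 0 0 8; -36.4 -74.2 0 0 8; -36.4 -74.2 0 0 8")

```text
t: 27.75
position: [0.5219, -0.0002, 0.2611]
tool_rot: [-0.0, 0.733, 0.681, -0.0]
ft_force: [-4.1, 0.4, 9.2]
gripper_width: 0.186
```

>>> carry_out(series="0 -14.2 0 0 8; 2 -28.2 0 0 8; 5.6 -41.8 0 0 8; 11.1 -54.8 0 0 8; 18.2 -67 0 0 8; 26.8 -78.2 0 0 8; 26.8 -78.2 0 0 8; 26.8 -78.2 0 0 8")

```text
t: 28.55
position: [0.549, -0.0775, 0.2611]
tool_rot: [0.0, 0.733, 0.681, -0.0]
ft_force: [-3.9, 0.1, 9.1]
gripper_width: 0.185
```

>>> carry_out(series="0 0 0 0 50; 0 0 0 0 50; 0 0 0 0 50; 0 0 45 0 50; 0 0 90 0 60; -5 35 130 0 70; -13 75 148 0 70; -13 75 148 0 70")

```text
t: 29.35
position: [0.5357, 0.0005, 0.4118]
tool_rot: [0.001, 0.732, 0.682, 0.002]
ft_force: [1.0, -0.0, -0.2]
gripper_width: 0.765
```

Run:
```python
from h import *
p=shot('wrist');state(p);save(p,'w17.png',(160,80,480,300),2.4);mach(p)
p=shot('top');tray(p)
```

```text
[5.357e+02 5.000e-01 4.118e+02] [ 1.  -0.  -0.2] w 69.8
peg 1 308 [557.8  74.2  89.5] [558.4  74.6  87.7] [17.4 17.4  7.3]
hub 511 [557.4  -0.9  87.8] [557.8  -0.7  86.9] [26.1 24.9  5.8]
tray [ 506.1 -329.8] [167.7 165.6] -11.1
1 1 [ 554.2 -297.4]
1 -1 [ 538.4 -377.9]
-1 1 [ 473.7 -281.7]
-1 -1 [ 458.  -362.1]
```

View pics/w17.png

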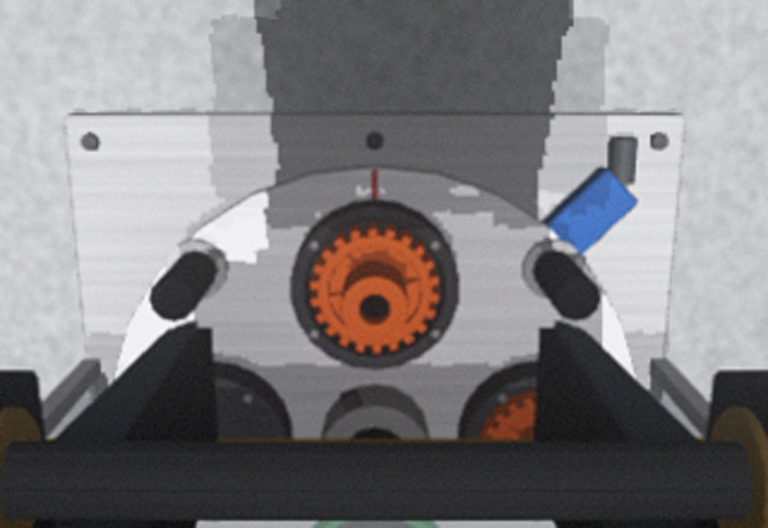

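>>> carry_out(series="21.5 1.7 0 0 50; 21.5 1.7 -45 0 50; 21.5 1.7 -90 0 50; 21.5 1.7 -125 0 50; 21.5 1.7 -145 0 50; 21.5 1.7 -151 0 50; 21.5 1.7 -151 0 50; 21.5 1.7 -151 0 15", force=20)

```text
t: 30.25
position: [0.5576, -0.0012, 0.2577]
tool_rot: [-0.0, 0.733, 0.681, -0.0]
ft_force: [0.8, -0.3, -0.1]
gripper_width: 0.489
```

>>> carry_out(series="0 0 0 0 15; 0 0 0 0 15; 0 0 0 0 15; 0 0 0 0 15; 0 0 12 0 15; 0 0 35 0 15; 0 0 70 0 15; 0 0 105 0 15")

```text
t: 31.05
position: [0.5571, -0.0006, 0.3643]
tool_rot: [-0.0, 0.732, 0.681, -0.0]
ft_force: [-0.7, 0.5, -0.1]
gripper_width: 0.282
```

>>> carry_out(series="-12 -40 0 0 15; -24 -85 0 0 15; -36 -130 0 0 15; -36 -130 0 0 15")

```text
t: 31.45
position: [0.5202, -0.1341, 0.3636]
tool_rot: [0.0, 0.734, 0.68, -0.0]
ft_force: [-0.1, 1.0, 0.0]
gripper_width: 0.281
```

Run:
```python
from h import *
p=shot('wrist');state(p);save(p,'w18.png');tray(p)
```

```text
[ 520.2 -134.1  363.6] [-0.1  1.   0. ] w 25.6
tray [ 507.5 -329.1] [172.2 168.5] -11.0
1 1 [ 555.6 -296.7]
1 -1 [ 539.9 -377.2]
-1 1 [ 475.1 -281. ]
-1 -1 [ 459.4 -361.5]
```

View pics/w18.png

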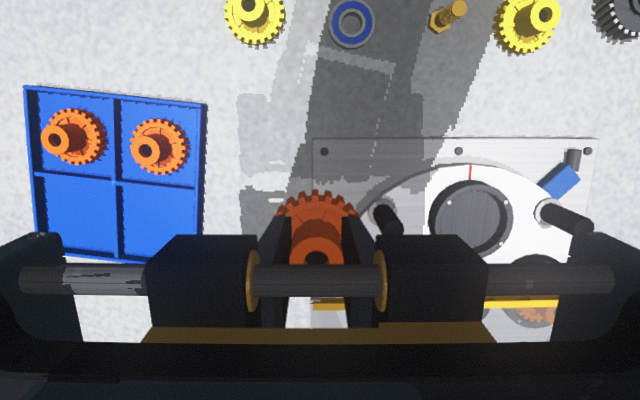

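>>> carry_out(series="3 -45 0 0 15; 7 -90 0 0 15; 10 -135 0 0 15; 13 -180 0 0 15; 16 -220 0 0 15; 18 -246 -30 0 15; 18 -246 -70 0 15; 18 -246 -110 0 15")

```text
t: 32.3
position: [0.5401, -0.3766, 0.2521]
tool_rot: [0.001, 0.733, 0.681, 0.0]
ft_force: [0.6, -0.4, -1.0]
gripper_width: 0.28
```

>>> carry_out(series="0 0 -20 0 15; 0 0 -32 0 15; 0 0 -39 0 15; 0 0 -39 0 15; 0 0 -39 0 45; 0 0 -39 0 45; 0 0 -39 0 45; 0 0 0 0 45")

```text
t: 33.1
position: [0.5381, -0.3758, 0.2495]
tool_rot: [-0.003, 0.733, 0.681, -0.001]
ft_force: [0.2, 0.8, 0.7]
gripper_width: 0.495
```

>>> carry_out(series="0 0 45 0 60; 0 0 90 0 70; 0 0 140 0 70")

```text
t: 33.4
position: [0.539, -0.3765, 0.3945]
tool_rot: [-0.0, 0.733, 0.681, -0.0]
ft_force: [-1.1, -0.0, 0.5]
gripper_width: 0.725
```

Run:
```python
from h import *
p=shot('wrist');state(p);save(p,'w19.png')
p=shot('side');save(p,'s19.png',(250,230,450,380),4)
```

```text
[ 539.  -376.5  394.5] [-1.1 -0.   0.5] w 66.1
```

View pics/w19.png

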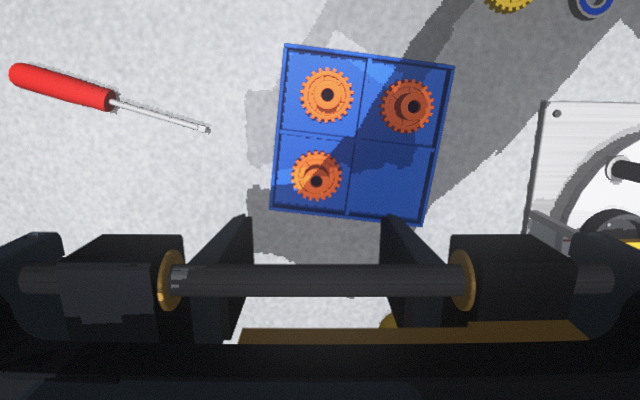

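View pics/s19.png

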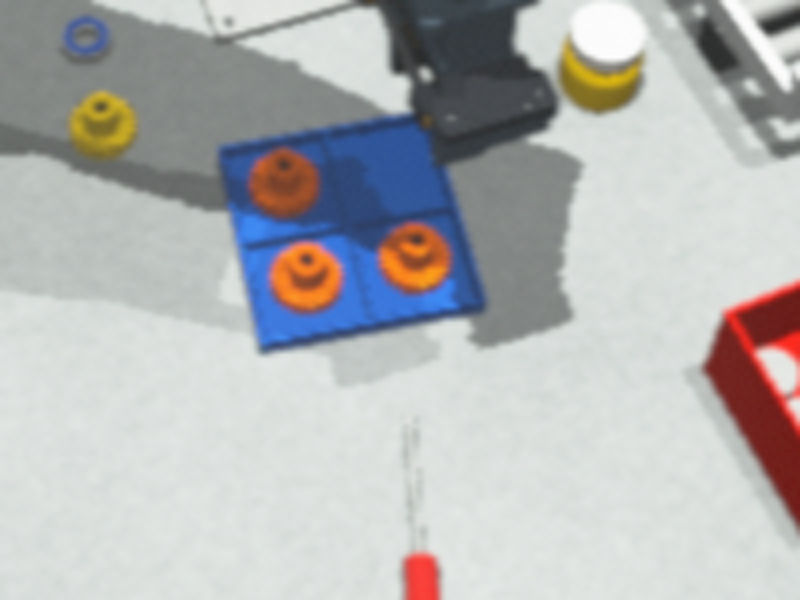

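>>> carry_out(series="2 48 5 0 70; 4 96 5 0 70; 6 144 5 0 70; 8 192 5 0 70; 10 240 5 0 70; 12 288 5 0 60; 14 336 5 0 50; 16 384 5 0 50")

```text
t: 34.3
position: [0.555, 0.0092, 0.3979]
tool_rot: [0.0, 0.733, 0.681, 0.0]
ft_force: [0.3, -0.3, -0.0]
gripper_width: 0.554
```

>>> carry_out(series="2 45 0 0 50; 3 69 0 0 50; 3 69 0 0 50")

```text
t: 34.6
position: [0.5582, 0.0788, 0.3978]
tool_rot: [0.0, 0.731, 0.682, 0.0]
ft_force: [-0.4, -0.3, -0.7]
gripper_width: 0.545
```

Run:
```python
from h import *
p=shot('wrist');state(p)
```

```text
[558.2  78.8 397.8] [-0.4 -0.3 -0.7] w 49.7
```

>>> carry_out(series="0 -1 -40 0 50; 0 -1 -80 0 50; 0 -1 -115 0 50; 0 -1 -130 0 50; 0 -1 -137 0 50; 0 -1 -137 0 50; 0 -1 -137 0 8; 0 -1 -137 0 8", force=35)

```text
t: 35.45
position: [0.559, 0.0753, 0.2621]
tool_rot: [0.001, 0.732, 0.681, 0.001]
ft_force: [-0.7, -0.4, -0.0]
gripper_width: 0.406
```

>>> carry_out(series="0 0 0 0 8; 0 0 0 0 8; 0 0 0 0 8; 0 0 0 0 8")

```text
t: 35.85
position: [0.5586, 0.0754, 0.2611]
tool_rot: [0.0, 0.732, 0.681, 0.0]
ft_force: [-2.1, 0.3, 6.7]
gripper_width: 0.186
```

>>> carry_out(series="-10 -10 0 0 8; -18.5 -21.2 0 0 8; -25.6 -33.5 0 0 8; -30.9 -46.6 0 0 8; -34.6 -60.2 0 0 8; -36.4 -74.2 0 0 8; -36.4 -74.2 0 0 8")

```text
t: 36.55
position: [0.5218, 0.0002, 0.2611]
tool_rot: [-0.0, 0.733, 0.681, -0.0]
ft_force: [-5.0, 0.5, 9.2]
gripper_width: 0.185
```

>>> carry_out(series="0 -14.2 0 0 8; 2 -28.2 0 0 8; 5.6 -41.8 0 0 8; 11.1 -54.8 0 0 8; 18.2 -67 0 0 8; 26.8 -78.2 0 0 8; 26.8 -78.2 0 0 8; 26.8 -78.2 0 0 8")

```text
t: 37.35
position: [0.5489, -0.0772, 0.261]
tool_rot: [0.0, 0.733, 0.681, -0.0]
ft_force: [-3.0, -0.6, 9.6]
gripper_width: 0.186
```

>>> carry_out(series="0 0 0 0 50; 0 0 0 0 50; 0 0 0 0 50; 0 0 45 0 50; 0 0 90 0 60; -5 35 130 0 70; -13 75 148 0 70; -13 75 148 0 70")

```text
t: 38.15
position: [0.5355, 0.0009, 0.4118]
tool_rot: [0.001, 0.732, 0.682, 0.002]
ft_force: [1.1, 0.1, -0.4]
gripper_width: 0.764
```

Run:
```python
from h import *
p=shot('wrist');state(p);save(p,'w20.png',(160,80,480,300),2.4);mach(p)
p=shot('top');tray(p)
```

```text
[535.5   0.9 411.8] [ 1.1  0.1 -0.4] w 69.7
peg 1 307 [557.7  74.   89.4] [558.4  74.5  88. ] [17.  17.5  7.6]
hub 513 [557.1  -1.   87.8] [557.5  -1.2  87.3] [25.5 25.   6.5]
tray [ 506.1 -329.8] [167.7 165.6] -11.1
1 1 [ 554.2 -297.4]
1 -1 [ 538.4 -377.9]
-1 1 [ 473.7 -281.7]
-1 -1 [ 458.  -362.1]
```

View pics/w20.png

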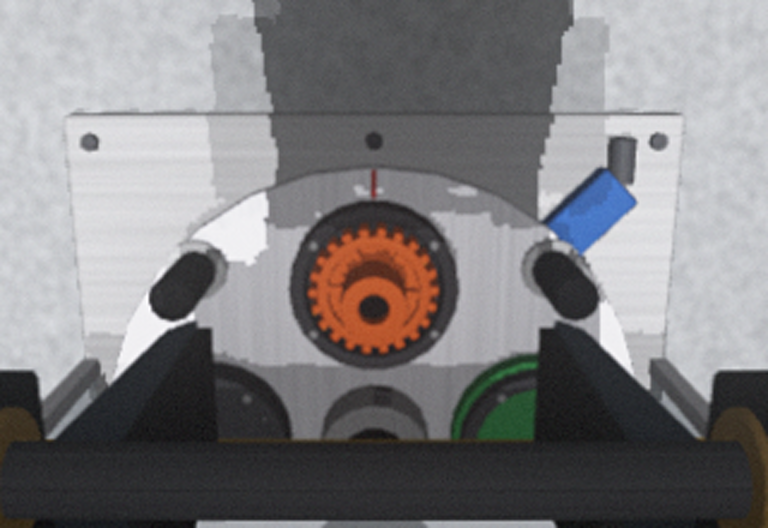

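>>> carry_out(series="21.5 1.3 0 0 50; 21.5 1.3 -45 0 50; 21.5 1.3 -90 0 50; 21.5 1.3 -125 0 50; 21.5 1.3 -145 0 50; 21.5 1.3 -151 0 50; 21.5 1.3 -151 0 50; 21.5 1.3 -151 0 15", force=20)

```text
t: 39.05
position: [0.5575, -0.0013, 0.2577]
tool_rot: [-0.0, 0.733, 0.681, -0.0]
ft_force: [0.4, -0.5, -0.0]
gripper_width: 0.489
```

>>> carry_out(series="0 0 0 0 15; 0 0 0 0 15; 0 0 0 0 15; 0 0 0 0 15; 0 0 12 0 15; 0 0 35 0 15; 0 0 70 0 15; 0 0 105 0 15")

```text
t: 39.85
position: [0.557, -0.0007, 0.3643]
tool_rot: [-0.0, 0.732, 0.681, -0.0]
ft_force: [0.5, 0.0, 0.3]
gripper_width: 0.278
```

>>> carry_out(series="-12 -40 0 0 15; -24 -85 0 0 15; -36 -130 0 0 15; -36 -130 0 0 15")

```text
t: 40.25
position: [0.5201, -0.1343, 0.3636]
tool_rot: [0.0, 0.734, 0.68, -0.0]
ft_force: [0.4, -0.0, -0.4]
gripper_width: 0.278
```

Run:
```python
from h import *
p=shot('wrist');state(p);save(p,'w21.png');tray(p)
```

```text
[ 520.1 -134.3  363.6] [ 0.4 -0.  -0.4] w 25.3
tray [ 507.5 -329.1] [172.2 168.5] -11.1
1 1 [ 555.6 -296.8]
1 -1 [ 539.9 -377.2]
-1 1 [ 475.2 -281. ]
-1 -1 [ 459.4 -361.5]
```

View pics/w21.png

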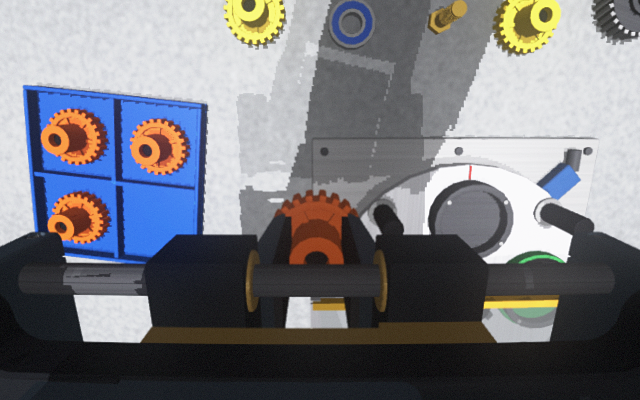

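>>> carry_out(series="9 -45 0 0 15; 18 -90 0 0 15; 27 -135 0 0 15; 33 -165 -10 0 15; 33 -165 -50 0 15; 33 -165 -90 0 15; 33 -165 -120 0 15; 33 -165 -138 0 15")

```text
t: 41.1
position: [0.5543, -0.2945, 0.2226]
tool_rot: [-0.001, 0.732, 0.681, -0.0]
ft_force: [1.0, 0.0, 0.1]
gripper_width: 0.279
```

>>> carry_out(series="0 0 -10 0 15; 0 0 -11 0 15; 0 0 -11 0 15; 0 0 -11 0 45; 0 0 -11 0 45; 0 0 -11 0 45; 0 0 30 0 45; 0 0 75 0 60")

```text
t: 41.9
position: [0.5538, -0.2955, 0.2996]
tool_rot: [-0.001, 0.732, 0.681, -0.0]
ft_force: [0.9, -0.5, -0.2]
gripper_width: 0.55
```

>>> carry_out(series="0 0 45 0 60; 0 0 95 0 70; 0 45 105 0 70")

```text
t: 42.2
position: [0.5555, -0.2535, 0.4112]
tool_rot: [0.005, 0.734, 0.68, 0.001]
ft_force: [0.6, 1.1, 0.1]
gripper_width: 0.761
```

Run:
```python
from h import *
p=shot('wrist');state(p);save(p,'w22.png')
```

```text
[ 555.5 -253.5  411.2] [0.6 1.1 0.1] w 69.4
```

View pics/w22.png

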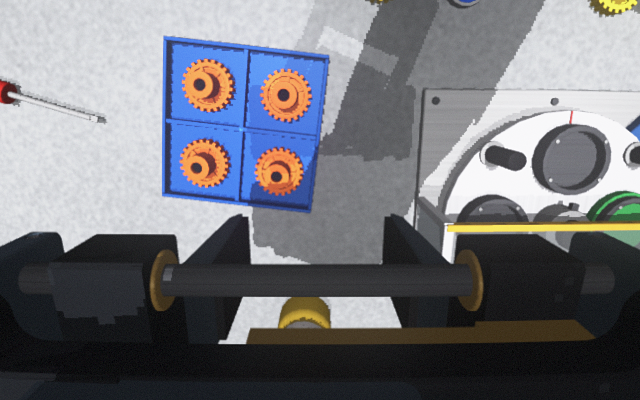

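>>> carry_out(series="1 48 0 0 70; 1 96 0 0 70; 2 144 0 0 70; 2 192 0 0 60; 3 240 0 0 50; 4 288 0 0 50; 4 327 0 0 50; 4 327 0 0 50")

```text
t: 43.05
position: [0.5579, 0.0797, 0.4049]
tool_rot: [-0.0, 0.731, 0.682, 0.0]
ft_force: [-0.2, 0.0, -0.0]
gripper_width: 0.548
```

>>> carry_out(series="0 0 0 0 50; 0 0 0 0 50")

```text
t: 43.25
position: [0.5582, 0.0755, 0.4047]
tool_rot: [0.0, 0.733, 0.681, -0.0]
ft_force: [0.5, -0.3, 0.2]
gripper_width: 0.551
```

>>> carry_out(series="0 0 -40 0 50; 0 0 -80 0 50; 0 0 -115 0 50; 0 0 -135 0 50; 0 0 -144 0 50; 0 0 -144 0 50; 0 0 -144 0 8; 0 0 -144 0 8", force=35)

```text
t: 44.05
position: [0.5588, 0.076, 0.262]
tool_rot: [0.001, 0.733, 0.681, 0.001]
ft_force: [-0.4, 0.4, -0.3]
gripper_width: 0.404
```

>>> carry_out(series="0 0 0 0 8; 0 0 0 0 8; 0 0 0 0 8; 0 0 0 0 8")

```text
t: 44.45
position: [0.5586, 0.076, 0.2613]
tool_rot: [0.001, 0.732, 0.681, 0.0]
ft_force: [0.9, -5.9, 3.9]
gripper_width: 0.185
```

>>> carry_out(series="-10 -10 0 0 8; -18.5 -21.2 0 0 8; -25.6 -33.5 0 0 8; -30.9 -46.6 0 0 8; -34.6 -60.2 0 0 8; -36.4 -74.2 0 0 8; -36.4 -74.2 0 0 8")

```text
t: 45.15
position: [0.5216, 0.0011, 0.2612]
tool_rot: [-0.0, 0.733, 0.681, -0.0]
ft_force: [-4.5, 0.6, 9.1]
gripper_width: 0.185
```

>>> carry_out(series="0 -14.2 0 0 8; 2 -28.2 0 0 8; 5.6 -41.8 0 0 8; 11.1 -54.8 0 0 8; 18.2 -67 0 0 8; 26.8 -78.2 0 0 8; 26.8 -78.2 0 0 8; 26.8 -78.2 0 0 8")

```text
t: 45.95
position: [0.5489, -0.0766, 0.2612]
tool_rot: [0.001, 0.732, 0.681, 0.0]
ft_force: [-0.8, -7.6, 4.5]
gripper_width: 0.189
```

>>> carry_out(series="0 0 0 0 50; 0 0 0 0 50; 0 0 0 0 50; 0 0 45 0 50; 0 0 90 0 60; -5 35 130 0 70; -13 75 148 0 70; -13 75 148 0 70")

```text
t: 46.75
position: [0.5354, 0.0018, 0.4118]
tool_rot: [0.001, 0.732, 0.682, 0.002]
ft_force: [-0.3, -0.2, -0.6]
gripper_width: 0.765
```

Run:
```python
from h import *
p=shot('wrist');state(p);save(p,'w23.png',(160,80,480,300),2.4);mach(p)
p=shot('top');tray(p);save(p,'t23.png',(190,90,450,290),3)
tips(p,[('lock_grip',.117)])
p=shot('side');save(p,'s23.png',(180,90,420,330),3)
```

```text
[535.4   1.8 411.8] [-0.3 -0.2 -0.6] w 69.8
peg 1 305 [557.9  74.2  89.4] [558.5  74.9  87.9] [17.3 17.6  7.9]
tray [ 496.1 -342.9] [167.8 166.6] -11.1
1 1 [ 544.2 -310.6]
1 -1 [ 528.4 -391.1]
-1 1 [ 463.8 -294.8]
-1 -1 [ 448.  -375.3]
lock_grip 0.69 [219.3 247.8] [415.3 294.3 117. ]
lock_grip 0.47 [473.2 243.6] [ 448.  -531.6  117. ]
```

View pics/w23.png

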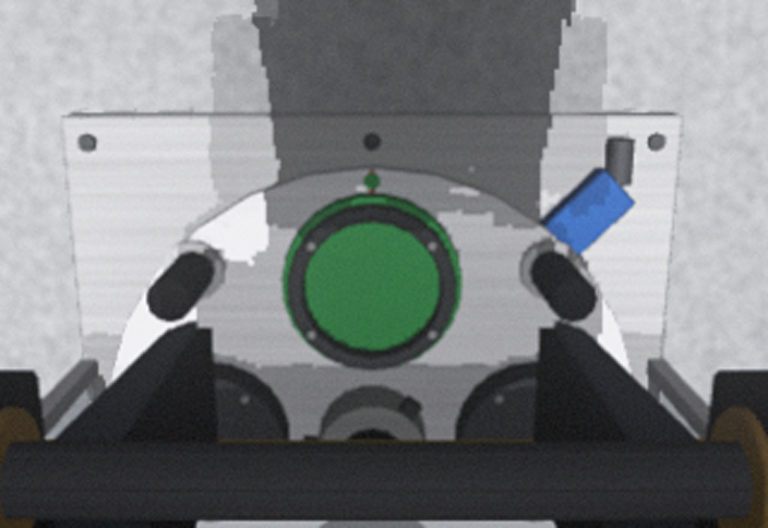

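View pics/t23.png

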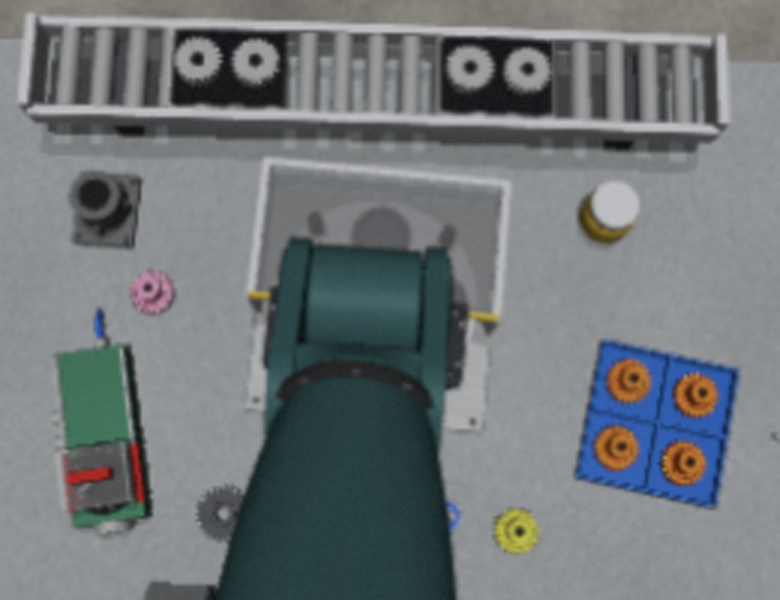

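View pics/s23.png

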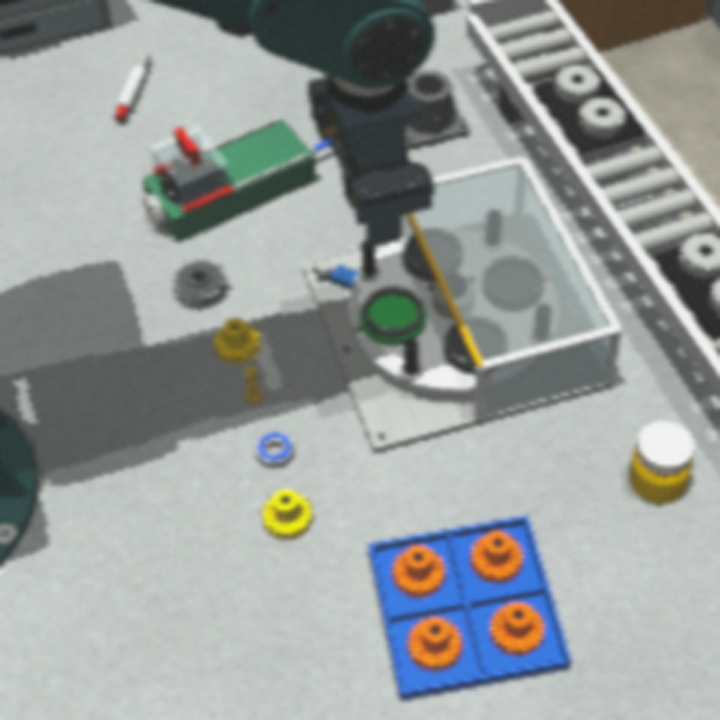

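>>> carry_out(series="-10 45 0 0 70; -25 90 0 0 70; -40 135 0 0 70; -55 180 0 0 70; -70 225 0 0 70; -90 265 0 0 70; -110 290 0 0 70; -110 290 0 0 70")

```text
t: 47.75
position: [0.4244, 0.2903, 0.4075]
tool_rot: [-0.0, 0.732, 0.682, -0.001]
ft_force: [0.0, -0.6, 0.2]
gripper_width: 0.765
```

Run:
```python
from h import *
p=shot('wrist');state(p);save(p,'w24.png',(200,90,440,270),3.3)
tips(p,[('pointer',.046),('set_mark',.046),('lock_grip',.117),('knob_grip',.079)])
```

```text
[424.4 290.3 407.5] [ 0.  -0.6  0.2] w 69.8
lock_grip 0.95 [323.5 183.4] [414.5 296.5 117. ]
lock_grip 0.22 [199.6 136.8] [370.9 203.7 117. ]
knob_grip 0.49 [198.2 138.2] [374.5 189.3  79. ]
```

View pics/w24.png

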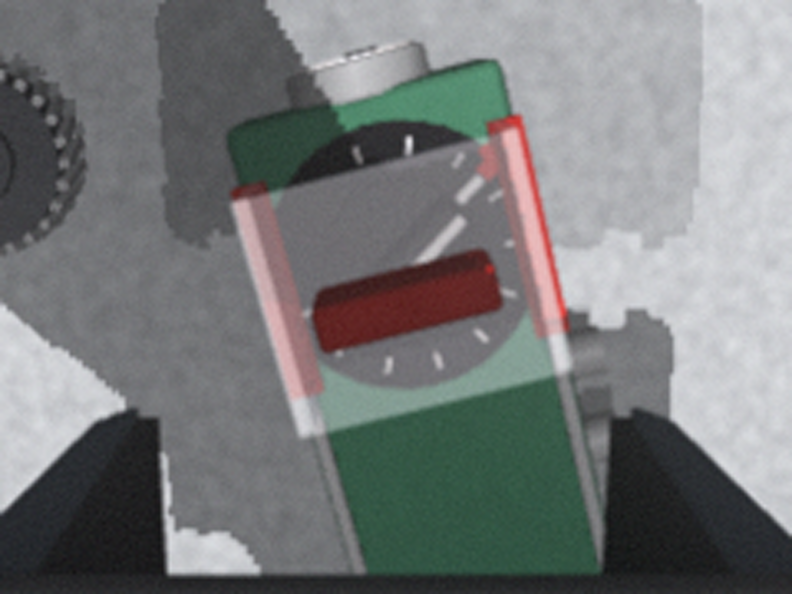

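Run:
```python
from h import *
p=shot('top');tray(p);save(p,'t25.png',(190,90,450,290),3)
print(tips(p,[('die0',.062)]))
```

```text
tray [ 496.1 -342.5] [166.8 166.5] -10.9
1 1 [ 544.1 -310. ]
1 -1 [ 528.6 -390.5]
-1 1 [ 463.6 -294.5]
-1 -1 [ 448.1 -375. ]
die0 0.91 [314.5 209.1] [557.3  -7.6  62. ]
{'die0': [(0.91, array([ 0.55732271, -0.00755328,  0.062     ]))]}
```

View pics/t25.png

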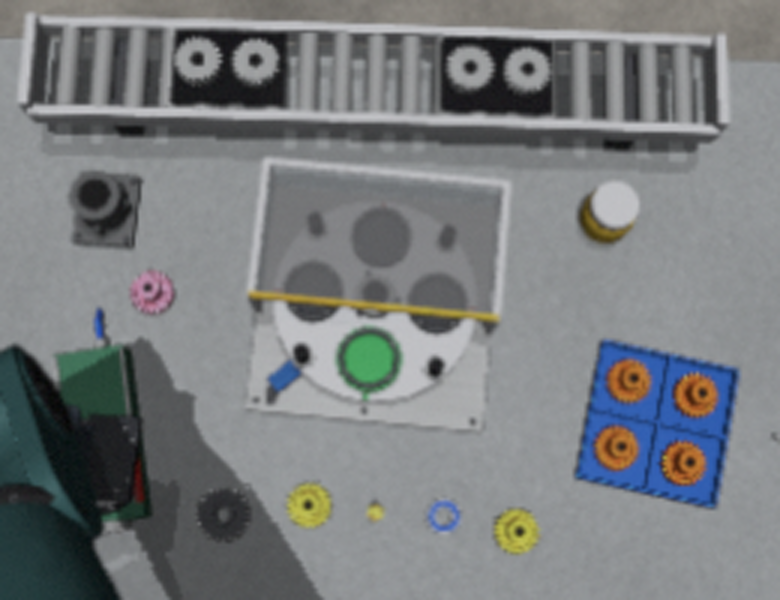

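All as wanted: dies empty, green die at the front (369,358 in the crop), four gears in the tray pockets, bystanders unmoved.

Run:
```python
from cell import robot
print(robot.hand_in())
```

```text
the job is handed in; nothing more can be done
None
```

The job is done and handed in at about 48 s of the 210 s allowed; `hand_in` gives no verdict.

**What I did**
- I turned the knob down about 80° until the white pointer stood on the red mark, then slid the hood about 94.7 mm, until it met its end stop.
- All four gears were present. I lifted each from the front die and set it in its own tray pocket. Between gears I indexed the dial a quarter turn anticlockwise by its pegs; a fourth quarter turn brought it home.

**What the last checks showed**
- **Regulator:** seen through the closed hood, the pointer is still at the red mark. The trained network did not find the pointer or mark through the hood, so this was judged by eye in a close crop.
- **Table:** the green-collared die is at the front and all dies are empty. The visible peg was within 1 mm of where it stood at the start. One network reading put die 0 about 5 mm further to the side than the gear and peg measurements did. I took that as network or camera error, because the close wrist view showed the die's index mark in line with the base mark.
- **Tray:** it was knocked about 16 mm during the last index, while the arm was away from it. All four gears stayed in their pockets and look flat, hub up.
- **Bystanders:** none looks moved in the last top view, except the screwdriver and helical gear. The screwdriver was outside that crop, and the gear was in the arm's shadow but in its place. The arm was clear of everything.

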